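# Microscope inspection of a batch of driver boards on a slide pallet

## Robot

A 6-joint arm with a two-finger parallel gripper is mounted at the origin on the work surface. World frame = base frame: x ahead of the robot, y to its left, z up, the work surface at z = 0. Lengths are in m, angles in rad, forces in N, time in s.
With the tool pointing down it reaches from about 0.35 to 0.725 m from the base axis. Payload 4.3 kg.
Tool frame: the origin (TCP) lies at the very end of the fingers, on their centre line; the grasp point (between the pads) lies 19 mm behind it; z points along the fingers, y is the line along which they close (so a half turn about z gives the same grasp; the last joint's range is limited). The gripper opens to 85 mm and grips with 20 to 120 N. Pads are 22 mm wide; open, the fingers measure 114 mm over their backs; the gripper's body (76 mm by 85 mm) begins 54 mm behind the grasp point. The pads swing forward as they close: fully open they stand 13 mm farther back than shut.
Start: joints at [1.073, 0.377, 0.081, 1.274, 0, 1.46], TCP at [0.217, 0.532, 0.231] pointing down, gripper open.
Joint ranges: [-2.72, 2.72], [-0.84, 1.66], [-1.02, 1.22], [-1.77, 2.12], [-1.37, 1.28], [-3.14, 3.14]. Speed limits (rad/s): [2.57, 2.57, 3.14, 3.14, 3.14, 3.14].

## Interface

Orientations are given as a rotation vector (axis times angle).
In Python, from bench import observe, optics, robot gives the robot as it stands.
- The arm moves only by the tool move_arm, never from a script. Its argument "moves" is a list of rows, each an object with "xyz": the shift along the tool's x, y, z normalised to -1 to 1, where 1 is 0.025 m, a list of three; "angular": the turn, a rotation vector about the tool's x, y, z normalised to -1 to 1, where 1 is 6 degrees, a list of three; "jaw": the opening, from -1 (shut) to 1 (fully open). A call has 1 to 20 rows; each row shifts and turns the commanded pose from where the row before left it, along the tool's axes as they then stand; what a row does not reach is not made up. A row lasts 1/12 s, in which the tool goes at most 41.7 mm and 7.16 degrees, less where a joint would pass 70% of its speed; a pose out of reach is approached as far as the arm can. A call with a number of a shift or a turn outside -1 to 1 is refused whole. A call with a gripper value outside its range is refused whole. The fingers move at their own pace and stop on an object; "force" is the grip in N (left out, the last holds). Time passes only in rows, so rows that do not move let the fingers close. It gives the time, the measured TCP pose, the force, the opening and the grip force at its end, in the units of the state.
- observe(): the state, without advancing time (a new reading comes with each control period).
- optics.get_image(name): name is "side" or "top"; returns a dict with "img" (400x640x3 uint8, blue, green, red), "fx", "fy", "cx", "cy" (pixels), "cam_to_world" (4x4, takes a point from camera to world coordinates). Camera axes: x right, y down, z forward; pixel columns grow to the right and rows downward; lengths in m; the calibration is good to about 2 mm. A picture is of the moment at which its call begins. There is no depth.
- robot.finish_job(): hands the job in; it is judged then, once.
Trained networks look in a picture, given as the dict that the camera call returned (one of the last four; its "shot" number tells which), for a name from the list of things; names that differ only in an ending like _2 or _b are one class to them, and where a whole thing is asked for, a point or a joint stands for the part that bears it (a point fixed in the world has none). Each returns a list of dicts, best first, with "confidence" (0 to 1); they miss things now and then, are a little off and sometimes report something else, mostly with a low value. They report only what shows in the picture. A call takes as long as a camera call. They do not tell look-alikes from the thing itself.
- optics.recognise(target, picture): "position" ([x, y, z] in m, in world coordinates, good to about 4 mm: the middle of the surface that is visible of it).
- optics.landmark_of(target, picture): "position" ([x, y, z] in m, in world coordinates, good to about 4 mm: a listed point, or the origin of a listed thing).
The state is a dict: "time_s": time; "joints": joint angles; "qd": joint speeds; "effort": joint torques, N m; "tcp_pos": TCP position; "ee_rot": TCP orientation; "ft_force": force on the tool from outside, world axes, zero at the start; "torque": the same for the moment, N m; "gripper_width": finger opening in m; "grip_force": force on a finger pad.
Only numpy, scipy, OpenCV 4.12 (cv2) and the standard library are available. Lean on these libraries where they do the work, as an engineer would, in place of code of your own. Each camera call takes 0.05 s, during which the arm holds its last target. There are 200 camera calls.

## Task

Inspect the batch of driver boards: put every board lying on the black mat into the slide pallet, one to a pocket with the heat sink up, turn the ring light's dimmer all the way up, and push the loaded pallet along its track under the microscope, fully home against the far stop, leaving it there for about two seconds so that the camera sees every board. Then draw the pallet back out to the loading end of its track, lay all the boards side by side on the sloped rack, flat on its bed with the heat sink up, and turn the dimmer all the way down again. Do not bang into the microscope or disturb the solder spool, the tip cleaner and the dispenser bottle.

Things in the scene. Friction and masses are not known exactly. Their poses are not given: they have to be found in the camera images.
- microscope: fixed white stereo microscope with a slide track across its base. Origin: on the lens axis at bench level; x from lens to post, y along the track to its loading end, z up. Base 200 wide, x -100 to 160. Ring light 80 across, underside at z 112; body 92 across to z 340; eyepieces reach x -140, z 360 to 420, y -55 to 55; focus knobs y -65 to 65, x 70 to 120, z 225 to 275; post x 125
- lens (a point): point on the track floor (24 above the bench) right below the lens; axes as the microscope's. Aluminium track along y: 96 wide between two rails, 112 over them, rail tops 34 above the bench; a stop bar across each end, inner faces at y -167 (far stop, past the lens) and y 422 (loading end)
- pallet: loose grey pallet in the track, 92 wide (x), 300 long (y), 0.55 kg, slides with 3 to 6 N. Origin: underside, below the middle pocket; y towards the tail; front edge y -100, tail end y 200. Three pockets at y -66, 0, 66. In the microscope's frame its origin is at y -66 when home at the far stop, 222 at the loading-end stop; from 186 up the front pocket is clear for the hand. May start partly under
- grip (a point): centre of the upper part of the pallet's upright steel grip plate, 48 above the pallet's underside, at the pallet's y 186: 12 thick along y, 40 wide along x, from 10 to 65 above the underside; axes as the pallet's. Take it from above; a hand there stays clear of the microscope even when the pallet is home
- pocket1 (a point): centre of the floor of the pallet's front (far end) pocket, 76 (x) by 52 (y), walls 6 high, floor 4 above the pallet's underside; axes as the pallet's
- pocket2 (a point): centre of the floor of the pallet's middle pocket, 76 (x) by 52 (y), walls 6 high, floor 4 above the pallet's underside; axes as the pallet's
- pocket3 (a point): centre of the floor of the pallet's tail-side pocket, 76 (x) by 52 (y), walls 6 high, floor 4 above the pallet's underside; axes as the pallet's
- board1: driver board, may be absent; all alike: dark blue, 70 (x) by 46 (y) by 3, a finned aluminium heat sink amid it, 46 (x) by 28 (y), 3 to 28 above the underside, white connector at the +x end, 12 high; 0.12 kg. Origin: centre of the underside, z to the heat sink. Pinch the heat sink across its 28 mm. May lie either way round in a pocket or on the rack
- board2: driver board, may be absent; all alike: dark blue, 70 (x) by 46 (y) by 3, a finned aluminium heat sink amid it, 46 (x) by 28 (y), 3 to 28 above the underside, white connector at the +x end, 12 high; 0.12 kg. Origin: centre of the underside, z to the heat sink. Pinch the heat sink across its 28 mm. May lie either way round in a pocket or on the rack
- board3: driver board, may be absent; all alike: dark blue, 70 (x) by 46 (y) by 3, a finned aluminium heat sink amid it, 46 (x) by 28 (y), 3 to 28 above the underside, white connector at the +x end, 12 high; 0.12 kg. Origin: centre of the underside, z to the heat sink. Pinch the heat sink across its 28 mm. May lie either way round in a pocket or on the rack
- board4: driver board, may be absent; all alike: dark blue, 70 (x) by 46 (y) by 3, a finned aluminium heat sink amid it, 46 (x) by 28 (y), 3 to 28 above the underside, white connector at the +x end, 12 high; 0.12 kg. Origin: centre of the underside, z to the heat sink. Pinch the heat sink across its 28 mm. May lie either way round in a pocket or on the rack
- bed: aluminium bed of the sloped rack, fixed: flat sheet 112 (x) by 270 (y), sloping 0.35 rad, with a lip 12 high along its lower edge (x -56 to -52). Origin: centre of the bed's upper face, 56 above the bench; z is square to the bed, x points up the slope, y along it. Boards fit side by side along y and stay by friction or slide down to the lip
- dimmer (a joint): ring light's dimmer knob: 0 = off (all the way down), 1.5 rad = full (end stop); turns clockwise seen from above as the value grows; stiffness 0.03 N m, stays where left
- dimmer_grip (a point): where to grip the dimmer: on the axis of the knob, 67 above the bench. The knob carries an upright bar 36 long (this point's x, turning with the knob) and 14 thick (its y), from 44 to 74 above the bench, on a disc 38 across; the control box under it is 75 x 60 x 30, black, fixed
- spool: bystander: white solder spool 60 across, 50 high; origin under its centre
- cleaner: bystander: round black tip cleaner with brass wool, 86 across, 72 high; origin under its centre
- dispenser: bystander: clear dispenser bottle 64 across, 130 high; origin under its centre
Not all that is in view belongs to the job. What is shaped like the board1 but purple or red is not meant.

How it is judged:
On the way, in this order (a step that is already met when the one before it is completed fails the run):
1. every board sits flat in a pocket of the pallet, heat sink up (z of board1 in the frame of pallet between 0 and 0.0075 m and x of board1 in the frame of pallet between -0.012 and 0.012 m and y of board1 in the frame of pallet between -0.085 and 0.085 m and angle between each of board1, board2, board3, board4's own z axis and vertical below 0.08 rad and z of board2 in the frame of pallet between 0 and 0.0075 m and x of board2 in the frame of pallet between -0.012 and 0.012 m and y of board2 in the frame of pallet between -0.085 and 0.085 m and z of board3 in the frame of pallet between 0 and 0.0075 m and x of board3 in the frame of pallet between -0.012 and 0.012 m and y of board3 in the frame of pallet between -0.085 and 0.085 m and z of board4 in the frame of pallet between 0 and 0.0075 m and x of board4 in the frame of pallet between -0.012 and 0.012 m and y of board4 in the frame of pallet between -0.085 and 0.085 m), for 0.2 s.
2. with the ring light full up, the pallet is home against the far stop with every board in its pocket, for a second and a half (all of step 1 and y of pallet in the frame of microscope between -0.09 and -0.06 m and value of joint dimmer above 1.2 rad), for 1.5 s.
3. the pallet is drawn back out to the loading end (y of pallet in the frame of microscope between 0.17 and 0.24 m), for 0.2 s.
At the end, for the whole second after the job is handed in: Every board at rest flat on the rack's bed (within 0.12 rad, centre within 34 mm up or down the slope and 125 mm along it, none on another), heat sink up; pallet in the track, its origin beyond y 170 mm in the microscope's frame; dimmer below 0.25 rad (all of step 3 and z of board1 in the frame of bed between -0.004 and 0.006 m and x of board1 in the frame of bed between -0.034 and 0.034 m and y of board1 in the frame of bed between -0.125 and 0.125 m and angle between the z axis of each of board1, board2, board3, board4 and the z axis of bed, either way round below 0.12 rad and angle between each of board1, board2, board3, board4's own z axis and vertical below 0.8 rad and linear speed of each of board1, board2, board3, board4 below 0.02 m/s and z of board2 in the frame of bed between -0.004 and 0.006 m and x of board2 in the frame of bed between -0.034 and 0.034 m and y of board2 in the frame of bed between -0.125 and 0.125 m and z of board3 in the frame of bed between -0.004 and 0.006 m and x of board3 in the frame of bed between -0.034 and 0.034 m and y of board3 in the frame of bed between -0.125 and 0.125 m and z of board4 in the frame of bed between -0.004 and 0.006 m and x of board4 in the frame of bed between -0.034 and 0.034 m and y of board4 in the frame of bed between -0.125 and 0.125 m and value of joint dimmer below 0.25 rad and z of pallet in the frame of microscope between 0.02 and 0.028 m); the robot touches nothing.
It fails at once if the spool, the tip cleaner or the bottle is moved by more than 30 mm (distance of any of spool, cleaner, dispenser from where it was at the start of the episode above 0.03 m).
It fails at once if the robot pushes on the microscope or its track with more than 20 N (contact force between any of the arm, the fingers and microscope above 20 N).
Of board1, board2, board3, board4 only 2 to 3 are there at a start; the rules pass over those that are not, and their reading is None.
At some moment in a run one of board1, board2, board3, board4 may be knocked a few centimetres aside while the robot is not near it.
Once in a run the grip may slacken for a moment while it holds something.
It also fails if it takes over 210 s, if anything falls off the work surface, if the arm or the gripper's body presses on something with over 40 N, if the wrist force passes 120 N, or if a joint passes its speed limit or range.

## Working session

There is one attempt and no reset: what is moved stays moved. The work goes in short steps, Python scripts to look and compute and a tool call to move; the robot and the scene stay as the last step left them, time stands still between calls to the robot, and variables do not carry over. Pictures are saved under pics/ and viewed, at most 14 in all, crops included, and the job is handed in when it is done.

Besides the shell and the picture viewer there is one more tool, called after "Emit:" as name(argument=value, ...) on one line, values as JSON. move_arm: Moves the arm, as the interface text tells. Its arguments: {"type":"object","properties":{"moves":{"type":"array","items":{"type":"object","properties":{"xyz":{"type":"array","items":{"type":"number"}},"angular":{"type":"array","items":{"type":"number"}},"jaw":{"type":"number"}}}},"force":{"type":"number"}},"required":["moves"]}

```bash
ls; mkdir -p pics; python3 - <<'E'
from bench import observe, optics, robot
import cv2
s=observe(); print(s)
for n in ("top","side"):
    p=optics.get_image(n); cv2.imwrite(f"pics/{n}0.png",p["img"]); print(n,p["fx"],p["cx"],p["cy"],p["cam_to_world"],p["shot"])
    for t in ["microscope","lens","pallet","grip","pocket1","pocket2","pocket3","board1","bed","dimmer_grip","dimmer","spool","cleaner","dispenser"]:
        for f in ("landmark_of","recognise"):
            if f=="recognise" and t not in("board1","dimmer","pallet"): continue
            try: r=getattr(optics,f)(t,p)
            except Exception as e: print(t,f,e); continue
            print(t,f,[([round(float(v),3) for v in d["position"]],round(d["confidence"],2)) for d in r])
E
```

```text
pics
{'time_s': 0.0, 'joints': array([1.07270587e+00, 3.78077153e-01, 7.96347467e-02, 1.27440679e+00,
       3.24180552e-05, 1.46051435e+00]), 'qd': array([-0.00063545,  0.00056473,  0.00043941, -0.00015648, -0.00108854,
        0.00148122]), 'effort': array([-2.30055761e-03, -4.63603735e+01,  2.69875306e+01,  2.08085461e-02,
       -4.10621142e-04,  3.04640366e-06]), 'tcp_pos': array([0.21710306, 0.53173195, 0.23035627]), 'ee_rot': array([-6.05233289e-01, -3.08208216e+00,  3.06071296e-03]), 'ft_force': array([-0.25087529,  0.37625159,  0.86139705]), 'torque': array([-0.02576251, -0.0042949 ,  0.01060881]), 'grip_force': 0.0, 'gripper_width': 0.0857431291078159}
top 371.17748742565004 318.5836186903091 197.1125113394949 [[-1.74366098e-02 -9.94978553e-01  9.85578150e-02  4.64021996e-01]
 [-9.99847812e-01  1.72962134e-02 -2.27881288e-03 -2.04883678e-02]
 [ 5.62692939e-04 -9.85825505e-02 -9.95128717e-01  9.36411002e-01]
 [ 0.00000000e+00  0.00000000e+00  0.00000000e+00  1.00000000e+00]] 1
microscope landmark_of [([0.566, -0.286, -0.002], 0.76)]
lens landmark_of [([0.567, -0.287, 0.023],
[... 2244 characters left out ...]
, ([0.451, -0.097, 0.001], 0.69)]
board1 recognise [([0.442, 0.072, 0.016], 0.92), ([0.347, -0.244, 0.017], 0.89), ([0.328, -0.084, 0.016], 0.86), ([0.441, -0.106, 0.012], 0.82)]
bed landmark_of [([0.556, 0.359, 0.058], 0.96)]
dimmer_grip landmark_of [([0.681, 0.144, 0.067], 0.62), ([0.566, -0.284, 0.003], 0.37)]
dimmer landmark_of it knows: bed, board, cleaner, dimmer_grip, dispenser, grip, lens, microscope, pallet, pocket, spool
dimmer recognise [([0.676, 0.14, 0.055], 0.63)]
spool landmark_of [([0.576, -0.007, 0.025], 0.73), ([0.759, -0.019, 0.001], 0.67)]
cleaner landmark_of [([0.568, -0.283, 0.0], 0.72), ([0.759, 0.26, 0.002], 0.71)]
dispenser landmark_of [([0.579, 0.114, 0.069], 0.28)]
```

View pics/top0.png

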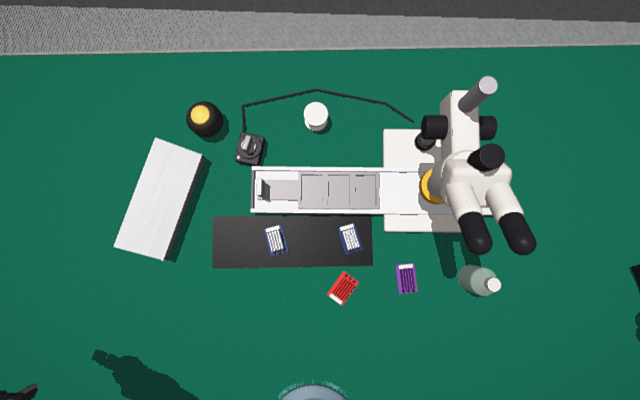

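View pics/side0.png

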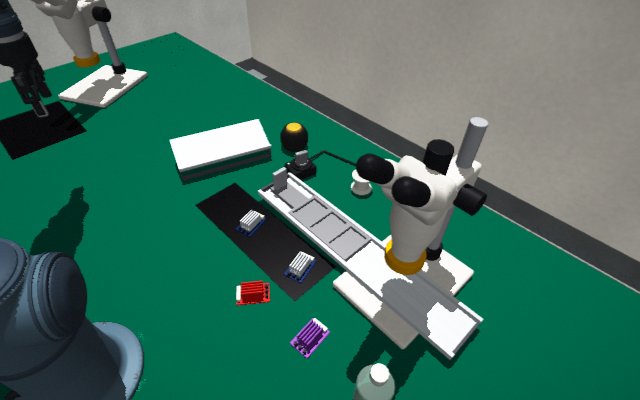

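The pictures show two blue boards on the black mat, at about (275,240) and (349,239) in the top view. The red (343,289) and purple (406,278) ones are decoys. The pallet is near the loading end, the rack is at (160,200) and the dimmer at (249,148). Next I measure the yaws.

```bash
cat > h.py <<'E'
from bench import observe, optics, robot
import cv2, numpy as np
from scipy.spatial.transform import Rotation as R
def ray(p,uv,z):
    T=p["cam_to_world"]; d=np.array([(uv[0]-p["cx"])/p["fx"],(uv[1]-p["cy"])/p["fy"],1.])
    d=T[:3,:3]@d; o=T[:3,3]; return o+d*(z-o[2])/d[2]
def proj(p,X):
    T=p["cam_to_world"]; c=T[:3,:3].T@(np.asarray(X)-T[:3,3]); return np.array([p["fx"]*c[0]/c[2]+p["cx"],p["fy"]*c[1]/c[2]+p["cy"]])
def rect(p,mask,z):
    ys,xs=np.nonzero(mask); P=np.array([ray(p,(x,y),z)[:2] for x,y in zip(xs,ys)])*1000
    return cv2.minAreaRect(P.astype(np.float32)), len(xs)
def boxyaw(r):
    b=cv2.boxPoints(r); e=b[1]-b[0]; f=b[2]-b[1]; l=e if np.hypot(*e)>np.hypot(*f) else f
    return np.degrees(np.arctan2(l[1],l[0]))
E
python3 - <<'E'
from h import *
p=optics.get_image("top"); im=p["img"]; q=optics.get_image("side")
for c in ((275,240),(349,239)):
    x,y=c; m=np.zeros(im.shape[:2],np.uint8); sub=im[y-28:y+28,x-25:x+25]
    blk=(sub.max(2)>75)&((sub[...,0].astype(int)-sub[...,1]>-12)); 
    blue=(sub[...,0].astype(int)-sub[...,2]>25)
    m[y-28:y+28,x-25:x+25]=blk|blue
    n,l,st,_=cv2.connectedComponentsWithStats(m); 
    m=(l==1+np.argmax(st[1:,4])); r,k=rect(p,m,.003); print(r,k,boxyaw(r), st[1:,4])
a=cv2.resize(im[120:280,100:300],None,fx=4,fy=4,interpolation=2)[:600]; 
cv2.imwrite("pics/c1.png",a[:, :800])
s=q["img"]; cv2.imwrite("pics/c2.png",cv2.resize(s[110:250,160:360],None,fx=4,fy=4,interpolation=2))
cv2.imwrite("pics/c3.png",cv2.resize(im[150:270,240:440],None,fx=4,fy=4,interpolation=2))
E
```

```text
((465.9744873046875, 89.8658218383789), (123.42233276367188, 109.562255859375), 89.00279998779297) 1254 89.002815 [1254    1    1    1    1    2    1    2    1    1    5   10    1   15]
((451.4313049316406, -98.49263000488281), (73.33187866210938, 47.79422378540039), 15.223089218139648) 533 15.223085 [150 125 533   1   1   1]
```

View pics/c1.png

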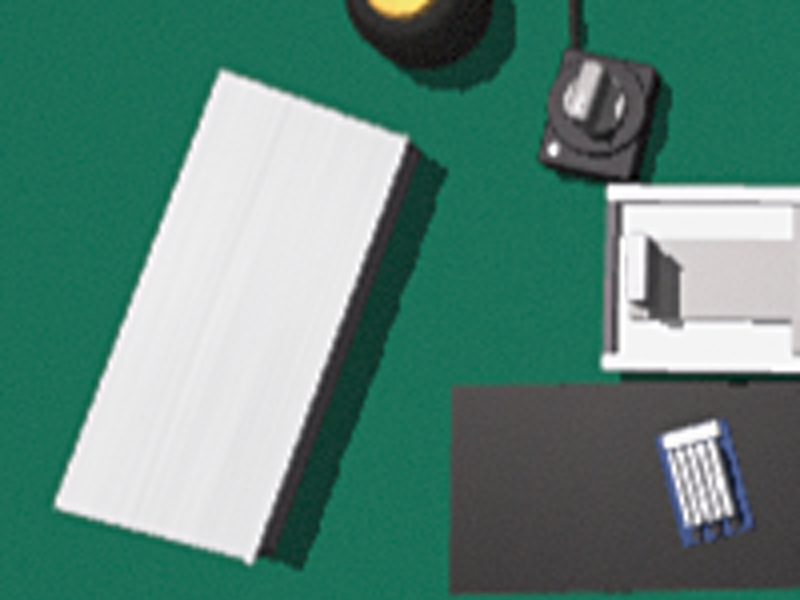

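View pics/c2.png

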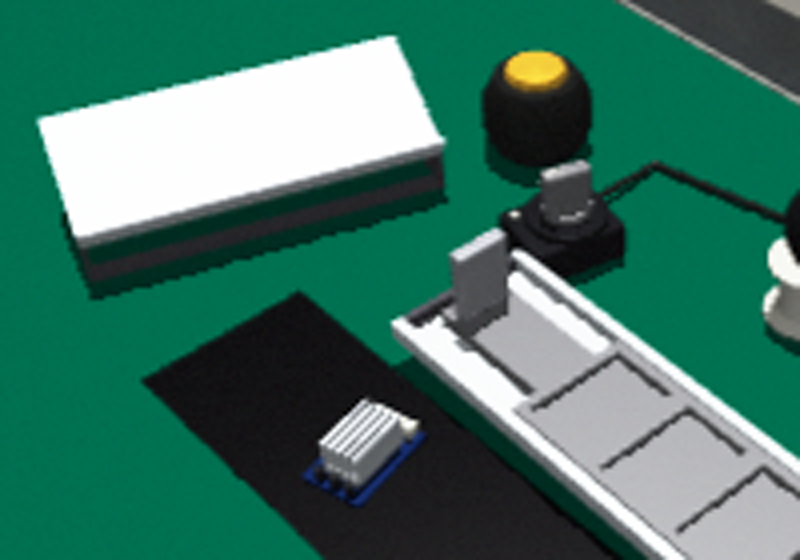

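View pics/c3.png

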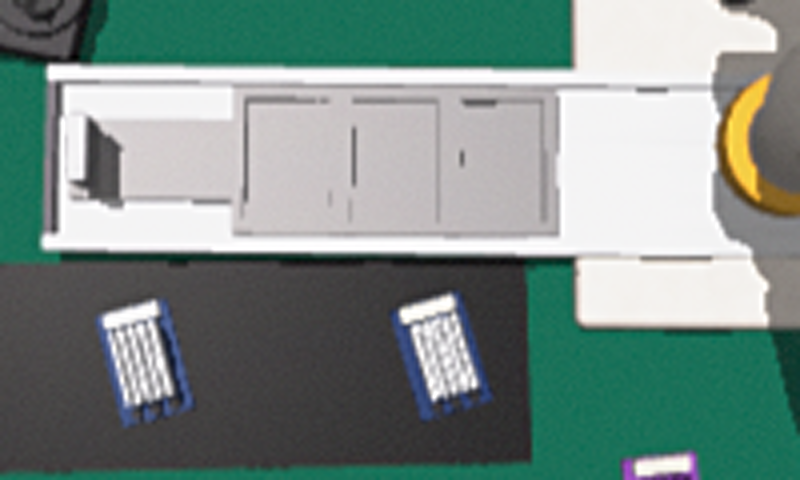

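The crops show that both boards lie at about 15° yaw. The rack's edge facing the microscope shows its underside, so that edge is probably the high one. I triangulate the corners and refine the points.

```bash
cat >> h.py <<'E'
def tri(ps,uvs):
    A=np.zeros((3,3)); b=np.zeros(3)
    for p,uv in zip(ps,uvs):
        o=p["cam_to_world"][:3,3]; d=ray(p,uv,0)-o; d/=np.linalg.norm(d); M=np.eye(3)-np.outer(d,d); A+=M; b+=M@o
    return np.linalg.solve(A,b)
E
python3 - <<'E'
from h import *
from collections import defaultdict
import time
D=defaultdict(list); last={}
for k in range(3):
    for n in("top","side"):
        p=optics.get_image(n); last[n]=p
        for t in ["lens","pallet","grip","pocket1","board1","bed","dimmer_grip"]:
            for d in optics.landmark_of(t,p):
                if d["confidence"]>.45:D[t].append(d["position"])
for t,v in D.items():
    v=np.array(v); used=np.zeros(len(v),bool)
    for i in range(len(v)):
        if used[i]: continue
        g=(np.linalg.norm(v[:,:2]-v[i,:2],axis=1)<.025); used|=g
        if g.sum()>1: print(t,g.sum(),np.median(v[g],0).round(4),v[g].std(0).round(4))
p,q=last["top"],last["side"]
T=[(155,137.5),(202.5,154.2),(163,260.7),(113.7,247)];S=[(258.7,119.5),(270.7,146.2),(179.5,169.5),(169.5,140)]
C=np.array([tri((p,q),(a,b)) for a,b in zip(T,S)]);print("rack TL TR BR BL\n",C.round(4),C.mean(0))
for uv in((251,211.7),(252,166.5),(382.5,214.2)): print("track",ray(p,uv,.034).round(4))
# track/board lines
for c in((82,318),):pass
b1=[(98,318),(162,298),(192,408),(127,425)];b2=[(392,308),(460,292),(492,402),(425,418)]
for b in(b1,b2):
    P=np.array([ray(p,(240+x/4,150+y/4),.003)[:2] for x,y in b]); l=(P[0]+P[1]-P[2]-P[3])/2; w=(P[0]+P[3]-P[1]-P[2])/2
    print("board",P.mean(0).round(4),np.degrees(np.arctan2(l[1],l[0])),np.linalg.norm(l),np.degrees(np.arctan2(w[1],w[0]))-90,np.linalg.norm(w))
out=[]
for r in(p,q):
    u,v=proj(r,(.683,.145,.06)).astype(int); out.append(cv2.resize(r["img"][v-18:v+18,u-18:u+18],(390,390),interpolation=2)); print(u,v)
cv2.imwrite("pics/dim.png",np.hstack(out))
E
```

```text
lens 6 [ 0.5647 -0.2843  0.0249] [0.0013 0.0008 0.0008]
pallet 5 [ 0.5724 -0.0721  0.025 ] [0.0016 0.0011 0.0011]
grip 6 [0.5778 0.1151 0.0705] [0.0011 0.0016 0.001 ]
pocket1 6 [ 0.5722 -0.072   0.0295] [0.0011 0.0018 0.0009]
pocket1 6 [ 0.5712 -0.1373  0.0269] [0.001  0.0029 0.0017]
pocket1 4 [ 0.5757 -0.0068  0.0285] [0.0004 0.0011 0.001 ]
board1 6 [ 0.4518  0.0849 -0.0013] [0.0034 0.0014 0.0014]
board1 6 [ 3.326e-01 -7.740e-02 -2.000e-04] [0.0018 0.0023 0.0023]
board1 6 [ 0.3539 -0.2356  0.0019] [0.0011 0.0023 0.0015]
board1 6 [ 0.4504 -0.1     0.0028] [0.0008 0.0012 0.001 ]
bed 6 [0.5552 0.3578 0.0553] [0.0013 0.0017 0.0022]
bed 2 [ 0.566  -0.2851  0.0132] [0.0018 0.0016 0.0096]
dimmer_grip 4 [0.6838 0.1469 0.0673] [0.0015 0.0008 0.0017]
rack TL TR BR BL
 [[0.7018 0.3638 0.0686]
 [0.6641 0.2595 0.0413]
 [0.4092 0.3475 0.0455]
 [0.444  0.4502 0.0737]] [0.55476405 0.35526875 0.05724599]
track [0.5206 0.1425 0.034 ]
track [0.632  0.1401 0.034 ]
track [ 0.5089 -0.1773  0.034 ]
board [0.4494 0.0852] 14.903668123061028 0.0699878110969093 14.96331052083903 0.041755364981040474
board [ 0.4506 -0.1007] 15.109490790155526 0.0711032274544755 12.230392958335528 0.04341743854273595
248 143
300 155
```

View pics/dim.png

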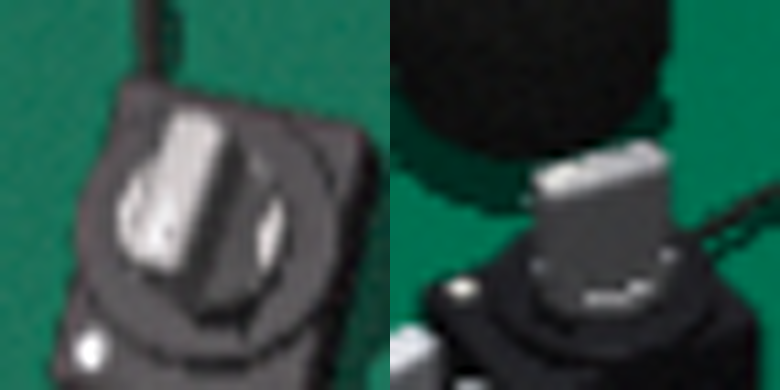

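The rack's higher edge is on the +y side (z about 72 mm against 43 mm), so the bed yaw is about 71°. The track yaw is about -1.9°, and the dimmer bar is at about -14°. Next comes a planner helper.

```bash
cat >> h.py <<'E'
def pose():
    s=observe(); return s["tcp_pos"],R.from_rotvec(s["ee_rot"])
def down(psi,tilt=None):
    "psi = yaw (deg) of tool y; tool z down"
    y=np.array([np.cos(np.radians(psi)),np.sin(np.radians(psi)),0]); z=np.array([0,0,-1.]) if tilt is None else tilt
    return R.from_matrix(np.column_stack([np.cross(y,z),y,z]))
def plan(xyz,Rt,start=None):
    p,r=pose() if start is None else start
    rel=(r.inv()*Rt).as_rotvec(degrees=True)/6; v=Rt.inv().apply(np.asarray(xyz)-p)/.025
    S=r.inv().apply(np.asarray(xyz)-p)/.025
    print("turn total",rel.round(2),"| shift total after turn",v.round(2)," (before turn",S.round(2),")"); return np.asarray(xyz),Rt
E
python3 - <<'E'
from h import *
a=plan((.4505,.085,.13),down(105)); print(observe()["time_s"],pose()[0])
plan((.4505,.085,.007),a[1],a)
E
```

```text
turn total [ 0.   0.  -6.2] | shift total after turn [ -4.37 -19.69   4.05]  (before turn [-15.4  -13.04   4.05] )
4.2 [0.21748228 0.53230275 0.23133864]
turn total [0. 0. 0.] | shift total after turn [0.   0.   4.92]  (before turn [0.   0.   4.92] )
```

Emit:
move_arm(moves=[{"angular": [0,0,-0.886],"jaw": 1},{"angular": [0,0,-0.886],"jaw": 1},{"angular": [0,0,-0.886],"jaw": 1},{"angular": [0,0,-0.886],"jaw": 1},{"angular": [0,0,-0.886],"jaw": 1},{"angular": [0,0,-0.886],"jaw": 1},{"angular": [0,0,-0.884],"jaw": 1}], force=60)

```text
invalid input
```

Emit:
move_arm(moves=[{"xyz": [-0.22,-0.98,0.2],"jaw": 1},{"xyz": [-0.22,-0.98,0.2],"jaw": 1},{"xyz": [-0.22,-0.98,0.2],"jaw": 1},{"xyz": [-0.22,-0.98,0.2],"jaw": 1},{"xyz": [-0.22,-0.98,0.2],"jaw": 1},{"xyz": [-0.22,-0.98,0.2],"jaw": 1},{"xyz": [-0.22,-0.98,0.2],"jaw": 1},{"xyz": [-0.22,-0.98,0.2],"jaw": 1},{"xyz": [-0.22,-0.98,0.2],"jaw": 1},{"xyz": [-0.22,-0.98,0.2],"jaw": 1},{"xyz": [-0.22,-0.98,0.2],"jaw": 1},{"xyz": [-0.22,-0.98,0.2],"jaw": 1},{"xyz": [-0.22,-0.98,0.2],"jaw": 1},{"xyz": [-0.22,-0.98,0.2],"jaw": 1},{"xyz": [-0.22,-0.98,0.2],"jaw": 1},{"xyz": [-0.22,-0.98,0.2],"jaw": 1},{"xyz": [-0.22,-0.98,0.2],"jaw": 1},{"xyz": [-0.22,-0.98,0.2],"jaw": 1},{"xyz": [-0.22,-0.98,0.2],"jaw": 1},{"xyz": [-0.19,-0.98,0.2],"jaw": 1}])

```text
invalid input
```

```bash
python3 - <<'E'
from h import *
s=observe(); print(s["time_s"],s["tcp_pos"],s["joints"].round(2),s["ft_force"])
for n in("side","top"):
    p=optics.get_image(n); print(n,[(d["position"].round(4) if hasattr(d["position"],"round") else np.round(d["position"],4),round(d["confidence"],2)) for d in optics.landmark_of("board1",p)])
plan((.4505,.085,.04),down(105));plan((.4505,.085,.007),down(105))
E
```

```text
4.2 [0.21748228 0.53230275 0.23133864] [ 1.07  0.38  0.08  1.27 -0.    1.46] [-0.51506876 -0.38085196 -0.51854523]
side [(array([ 0.3298, -0.0797,  0.0021]), 0.79), (array([ 0.4481,  0.0849, -0.0022]), 0.78), (array([ 0.3537, -0.2366,  0.0031]), 0.74), (array([ 4.50e-01, -9.78e-02, -1.00e-04]), 0.56), (array([ 0.5627, -0.2826,  0.0257]), 0.34)]
top [(array([ 0.3311, -0.0749, -0.0021]), 0.89), (array([ 0.3561, -0.2335,  0.0024]), 0.66), (array([ 0.4497, -0.0999,  0.0033]), 0.63), (array([ 0.4556,  0.0848, -0.003 ]), 0.61)]
turn total [ 0.   0.  -6.2] | shift total after turn [ -4.37 -19.7    7.65]  (before turn [-15.4  -13.04   7.65] )
turn total [ 0.   0.  -6.2] | shift total after turn [ -4.37 -19.7    8.97]  (before turn [-15.4  -13.04   8.97] )
```

Every row probably needs all three fields, so I test that.

Emit:
move_arm(moves=[{"xyz": [0,0,0],"angular": [0,0,-0.9],"jaw": 1},{"xyz": [0,0,0],"angular": [0,0,-0.9],"jaw": 1},{"xyz": [0,0,0],"angular": [0,0,-0.9],"jaw": 1},{"xyz": [0,0,0],"angular": [0,0,-0.9],"jaw": 1},{"xyz": [0,0,0],"angular": [0,0,-0.9],"jaw": 1},{"xyz": [0,0,0],"angular": [0,0,-0.9],"jaw": 1},{"xyz": [0,0,0],"angular": [0,0,-0.8],"jaw": 1}], force=60)

```text
time_s: 4.98
tcp_pos: [0.2175, 0.5323, 0.2313]
ee_rot: [-0.417, 3.114, 0.0]
ft_force: [-0.2, 0.2, 0.6]
gripper_width: 0.0854
grip_force: 0.0
```

Emit:
move_arm(moves=[{"xyz": [-0.22,-0.98,0.2],"angular": [0,0,0],"jaw": 1},{"xyz": [-0.22,-0.98,0.2],"angular": [0,0,0],"jaw": 1},{"xyz": [-0.22,-0.98,0.2],"angular": [0,0,0],"jaw": 1},{"xyz": [-0.22,-0.98,0.2],"angular": [0,0,0],"jaw": 1},{"xyz": [-0.22,-0.98,0.2],"angular": [0,0,0],"jaw": 1},{"xyz": [-0.22,-0.98,0.2],"angular": [0,0,0],"jaw": 1},{"xyz": [-0.22,-0.98,0.2],"angular": [0,0,0],"jaw": 1},{"xyz": [-0.22,-0.98,0.2],"angular": [0,0,0],"jaw": 1},{"xyz": [-0.22,-0.98,0.2],"angular": [0,0,0],"jaw": 1},{"xyz": [-0.22,-0.98,0.2],"angular": [0,0,0],"jaw": 1},{"xyz": [-0.22,-0.98,0.2],"angular": [0,0,0],"jaw": 1},{"xyz": [-0.22,-0.98,0.2],"angular": [0,0,0],"jaw": 1},{"xyz": [-0.22,-0.98,0.2],"angular": [0,0,0],"jaw": 1},{"xyz": [-0.22,-0.98,0.2],"angular": [0,0,0],"jaw": 1},{"xyz": [-0.22,-0.98,0.2],"angular": [0,0,0],"jaw": 1},{"xyz": [-0.22,-0.98,0.2],"angular": [0,0,0],"jaw": 1},{"xyz": [-0.22,-0.98,0.2],"angular": [0,0,0],"jaw": 1},{"xyz": [-0.22,-0.98,0.2],"angular": [0,0,0],"jaw": 1},{"xyz": [-0.22,-0.98,0.2],"angular": [0,0,0],"jaw": 1},{"xyz": [-0.19,-0.98,0.2],"angular": [0,0,0],"jaw": 1}])

```text
time_s: 6.65
tcp_pos: [0.4504, 0.0861, 0.1313]
ee_rot: [-0.409, 3.114, 0.0]
ft_force: [0.1, -0.0, 0.6]
gripper_width: 0.0854
grip_force: 0.0
```

```bash
python3 - <<'E'
from h import *
s=observe(); print(s["time_s"],s["tcp_pos"],s["joints"].round(2),s["ft_force"])
plan((.4505,.085,.04),down(105));plan((.4505,.085,.007),down(105))
E
```

```text
6.65 [0.45037851 0.08606982 0.1313178 ] [ 0.05  0.2  -0.43  0.94  0.   -0.21] [ 0.07340609 -0.02415844  0.55730284]
turn total [-0.    0.01 -0.  ] | shift total after turn [ 0.01 -0.04  3.65]  (before turn [ 0.01 -0.04  3.65] )
turn total [-0.    0.01 -0.  ] | shift total after turn [ 0.01 -0.04  4.97]  (before turn [ 0.01 -0.04  4.97] )
```

Emit:
move_arm(moves=[{"xyz": [0,-0.02,0.8],"angular": [0,0,0],"jaw": 1},{"xyz": [0,-0.02,0.8],"angular": [0,0,0],"jaw": 1},{"xyz": [0,0,0.8],"angular": [0,0,0],"jaw": 1},{"xyz": [0,0,0.8],"angular": [0,0,0],"jaw": 1},{"xyz": [0,0,0.8],"angular": [0,0,0],"jaw": 1},{"xyz": [0,0,0.5],"angular": [0,0,0],"jaw": 1},{"xyz": [0,0,0.25],"angular": [0,0,0],"jaw": 1},{"xyz": [0,0,0.2],"angular": [0,0,0],"jaw": 1},{"xyz": [0,0,0],"angular": [0,0,0],"jaw": -1},{"xyz": [0,0,0],"angular": [0,0,0],"jaw": -1},{"xyz": [0,0,0],"angular": [0,0,0],"jaw": -1},{"xyz": [0,0,0],"angular": [0,0,0],"jaw": -1},{"xyz": [0,0,0],"angular": [0,0,0],"jaw": -1},{"xyz": [0,0,0],"angular": [0,0,0],"jaw": -1},{"xyz": [0,0,0],"angular": [0,0,0],"jaw": -1},{"xyz": [0,0,0],"angular": [0,0,0],"jaw": -1}], force=60)

```text
time_s: 7.98
tcp_pos: [0.451, 0.0863, 0.0086]
ee_rot: [-0.409, 3.113, -0.0]
ft_force: [-1.1, 0.4, 5.2]
gripper_width: 0.0268
grip_force: 60.6
```

Emit:
move_arm(moves=[{"xyz": [0,0,-0.4],"angular": [0,0,0],"jaw": -1},{"xyz": [0,0,-0.8],"angular": [0,0,0],"jaw": -1},{"xyz": [0,0,-0.8],"angular": [0,0,0],"jaw": -1},{"xyz": [0,0,-0.8],"angular": [0,0,0],"jaw": -1},{"xyz": [0,0,-0.8],"angular": [0,0,0.47],"jaw": -1},{"xyz": [0,0,0],"angular": [0,0,0.47],"jaw": -1},{"xyz": [0,0,0],"angular": [0,0,0.47],"jaw": -1},{"xyz": [0,0,0],"angular": [0,0,0.47],"jaw": -1},{"xyz": [0,0,0],"angular": [0,0,0.47],"jaw": -1},{"xyz": [0,0,0],"angular": [0,0,0.47],"jaw": -1},{"xyz": [0,0,0],"angular": [0,0,0],"jaw": -1}], force=60)

```text
time_s: 8.9
tcp_pos: [0.4496, 0.0863, 0.0975]
ee_rot: [-0.054, -3.141, -0.0]
ft_force: [-0.2, 0.2, -0.5]
gripper_width: 0.0265
grip_force: 59.7
```

```bash
python3 - <<'E'
from h import *
s=observe(); print(s["time_s"],s["tcp_pos"],s["gripper_width"])
p=optics.get_image("side"); q=optics.get_image("top")
for r in(p,q): print([(np.round(d["position"],4),round(d["confidence"],2)) for d in optics.landmark_of("board1",r)])
u,v=proj(p,s["tcp_pos"]).astype(int)
cv2.imwrite("pics/hand.png",cv2.resize(p["img"][v-45:v+35,u-50:u+50],(800,640))[:600])
plan((.5746,-.0055,.1),down(88.1))
E
```

```text
8.9 [0.44957232 0.08630331 0.09746181] 0.026514484779506183
[(array([ 0.3542, -0.2402,  0.0024]), 0.96), (array([0.4467, 0.0855, 0.0912]), 0.67), (array([ 0.4512, -0.0994, -0.0011]), 0.61), (array([ 0.3314, -0.0783,  0.0019]), 0.57)]
[(array([ 0.3289, -0.0742,  0.0008]), 0.77), (array([ 0.3544, -0.2334,  0.0042]), 0.74), (array([ 0.452 , -0.0994,  0.0025]), 0.68), (array([0.4553, 0.0871, 0.0897]), 0.42)]
turn total [ 0. -0.  0.] | shift total after turn [-5.11 -3.5  -0.1 ]  (before turn [-5.11 -3.5  -0.1 ] )
```

View pics/hand.png

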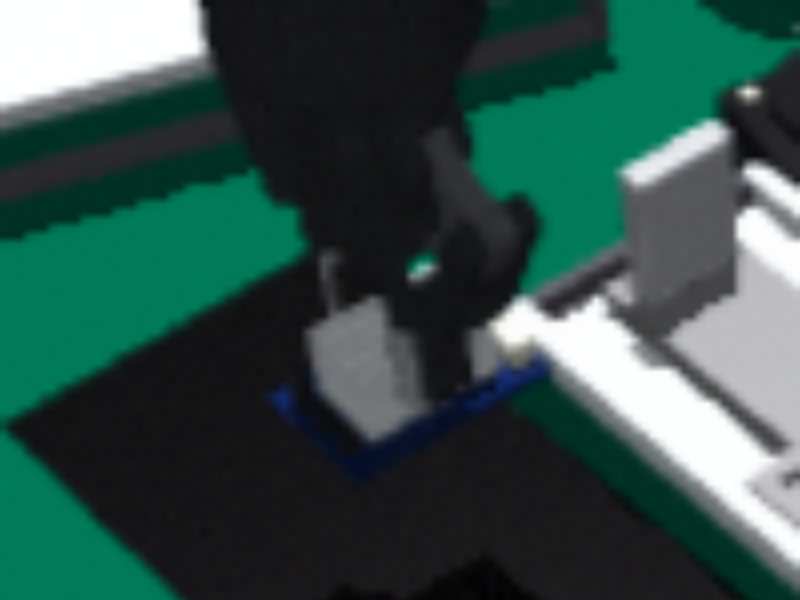

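The board is held level. I compare its corners (crop 270,400; 360,478; 548,365) with the model.

```bash
python3 - <<'E'
from h import *
p=optics.get_image("side"); t,r=pose(); u,v=proj(p,t).astype(int)
c=[(u-50+x/8,v-45+y/8) for x,y in((270,400),(360,478),(548,365))]
z=t[2]-.0086+.0005+.0015
P=[ray(p,a,z) for a in c]
print([ (r.inv().apply(a-t)*1000).round(1) for a in P])
E
```

```text
[array([33.6, 20.8,  6.6]), array([ 31.8, -23.4,   6.6]), array([-36.7, -22.2,   6.6])]
```

Emit:
move_arm(moves=[{"xyz": [-0.73,-0.5,0],"angular": [0,0,0],"jaw": -1},{"xyz": [-0.73,-0.5,0],"angular": [0,0,0],"jaw": -1},{"xyz": [-0.73,-0.5,0],"angular": [0,0,0],"jaw": -1},{"xyz": [-0.73,-0.5,0],"angular": [0,0,0],"jaw": -1},{"xyz": [-0.73,-0.5,0],"angular": [0,0,0],"jaw": -1},{"xyz": [-0.73,-0.5,0],"angular": [0,0,0],"jaw": -1},{"xyz": [-0.73,-0.5,0],"angular": [0,0,0],"jaw": -1},{"xyz": [0,0,0],"angular": [0,0,0],"jaw": -1}])

```text
time_s: 9.82
tcp_pos: [0.5785, -0.0082, 0.0977]
ee_rot: [0.056, 3.137, -0.002]
ft_force: [0.2, -0.1, -0.7]
gripper_width: 0.0269
grip_force: 59.7
```

```bash
python3 - <<'E'
from h import *
p=optics.get_image("side");q=optics.get_image("top");print(pose()[0],observe()["time_s"])
for r in(p,q):
  for t in("board1","pocket1"): print(t,[(np.round(d["position"],4),round(d["confidence"],2)) for d in optics.landmark_of(t,r)])
plan((.5728,-.0055,.05),down(88.1))
E
```

```text
[ 0.57487067 -0.0058825   0.09722284] 9.9167
board1 [(array([ 0.3325, -0.0777,  0.0025]), 0.93), (array([ 0.5761, -0.0102,  0.0889]), 0.63), (array([ 0.3536, -0.2379,  0.0006]), 0.63), (array([ 4.525e-01, -1.005e-01, -3.000e-04]), 0.62)]
pocket1 [(array([ 0.5745, -0.0075,  0.0254]), 0.82), (array([ 0.5729, -0.1414,  0.0273]), 0.69), (array([ 0.5702, -0.0726,  0.0266]), 0.57), (array([ 7.548e-01,  2.605e-01, -4.000e-04]), 0.43)]
board1 [(array([ 0.4515, -0.1015,  0.0066]), 0.89), (array([ 0.3538, -0.2332, -0.0005]), 0.66), (array([ 0.3303, -0.0757,  0.0016]), 0.63)]
pocket1 [(array([ 0.5693, -0.1348,  0.0263]), 0.88), (array([ 0.5749, -0.071 ,  0.0308]), 0.79)]
turn total [ 0.   -0.01  0.  ] | shift total after turn [ 0.03 -0.03  1.89]  (before turn [ 0.02 -0.03  1.89] )
```

Emit:
move_arm(moves=[{"xyz": [0.04,-0.02,0.6],"angular": [0,0,0],"jaw": -1},{"xyz": [0,0,0.6],"angular": [0,0,0],"jaw": -1},{"xyz": [0,0,0.5],"angular": [0,0,0],"jaw": -1},{"xyz": [0,0,0],"angular": [0,0,0],"jaw": -1},{"xyz": [0,0,0],"angular": [0,0,0],"jaw": -1},{"xyz": [0,0,0],"angular": [0,0,0],"jaw": -1}])

```text
time_s: 10.62
tcp_pos: [0.5737, -0.0057, 0.0558]
ee_rot: [0.052, 3.14, 0.0]
ft_force: [0.2, 0.0, -0.7]
gripper_width: 0.0266
grip_force: 59.7
```

```bash
python3 - <<'E'
from h import *
s=observe();p=optics.get_image("side");t,r=pose();print(s["tcp_pos"],t)
for x in("board1","pocket1"): print(x,[(np.round(d["position"],4),round(d["confidence"],2)) for d in optics.landmark_of(x,p)])
u,v=proj(p,t).astype(int); print(u,v)
cv2.imwrite("pics/hand2.png",cv2.resize(p["img"][v-40:v+35,u-50:u+50],(800,600),interpolation=2))
plan((.5728,-.0055,.036),down(88.1))
E
```

```text
[ 0.57369148 -0.00565077  0.05581487] [ 0.57421367 -0.00581571  0.05612525]
board1 [(array([ 0.4496, -0.1006,  0.0012]), 0.91), (array([ 0.3306, -0.0782,  0.0045]), 0.68), (array([ 0.3564, -0.2343,  0.0018]), 0.65), (array([ 0.5703, -0.0077,  0.0461]), 0.53), (array([ 0.7537,  0.2601, -0.0021]), 0.47), (array([ 0.567 , -0.285 ,  0.0029]), 0.42)]
pocket1 [(array([ 0.5721, -0.0732,  0.0276]), 0.92), (array([ 0.5719, -0.1373,  0.0262]), 0.89), (array([ 0.5764, -0.0051,  0.0289]), 0.7)]
309 203
turn total [-0.    0.02 -0.  ] | shift total after turn [0.07 0.02 0.81]  (before turn [0.07 0.02 0.81] )
```

View pics/hand2.png

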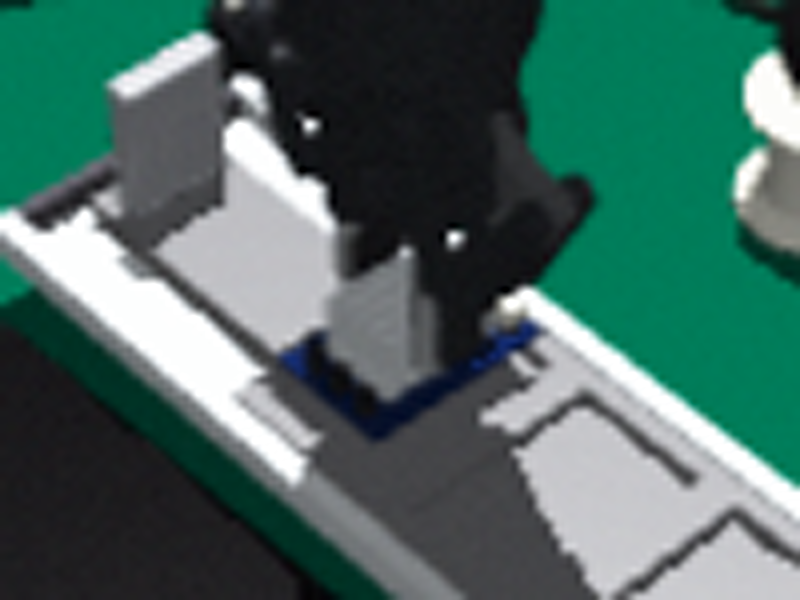

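```bash
python3 - <<'E'
from h import *
p=optics.get_image("side");t,r=pose();u,v=309,203
f=lambda x,y:(u-50+x/8,v-40+y/8)
for c in((280,360),(378,437),(540,325)): print((r.inv().apply(ray(p,f(*c),t[2]-.0086+.002)-t)*1000).round(1))
print([ray(p,f(*c),z).round(4) for c in((585,398),(695,482),(735,512)) for z in(.028,.034)])
E
```

```text
[36.1 19.   6.5]
[ 34.7 -25.6   6.5]
[-34.8 -24.    6.7]
[array([ 0.6109, -0.0496,  0.028 ]), array([ 0.6068, -0.0533,  0.034 ]), array([ 0.61  , -0.0978,  0.028 ]), array([ 0.6058, -0.1011,  0.034 ]), array([ 0.6098, -0.1146,  0.028 ]), array([ 0.6056, -0.1177,  0.034 ])]
```

Emit:
move_arm(moves=[{"xyz": [0,0,0.2],"angular": [0,0,0],"jaw": -1},{"xyz": [0,0,0.2],"angular": [0,0,0],"jaw": -1},{"xyz": [0,0,0.15],"angular": [0,0,0],"jaw": -1},{"xyz": [0,0,0.15],"angular": [0,0,0],"jaw": -1},{"xyz": [0,0,0.1],"angular": [0,0,0],"jaw": -1},{"xyz": [0,0,0],"angular": [0,0,0],"jaw": -1},{"xyz": [0,0,0],"angular": [0,0,0],"jaw": -1}])

```text
time_s: 11.4
tcp_pos: [0.5733, -0.0059, 0.0365]
ee_rot: [0.053, 3.141, -0.0]
ft_force: [-5.6, 0.9, 12.6]
gripper_width: 0.0269
grip_force: 61.5
```

Emit:
move_arm(moves=[{"xyz": [0,0,0],"angular": [0,0,0],"jaw": 0.06},{"xyz": [0,0,0],"angular": [0,0,0],"jaw": 0.06},{"xyz": [0,0,0],"angular": [0,0,0],"jaw": 0.06},{"xyz": [0,0,0],"angular": [0,0,0],"jaw": 0.06},{"xyz": [0,0,-0.5],"angular": [0,0,0],"jaw": 0.06},{"xyz": [0,0,-0.8],"angular": [0,0,0],"jaw": 0.06},{"xyz": [0,0,-0.8],"angular": [0,0,0],"jaw": 0.06},{"xyz": [0,0,-0.8],"angular": [0,0,0],"jaw": 0.06},{"xyz": [0,0,0],"angular": [0,0,0],"jaw": 0.06},{"xyz": [0,0,0],"angular": [0,0,0],"jaw": 0.06}])

```text
time_s: 12.23
tcp_pos: [0.5749, -0.0061, 0.1085]
ee_rot: [0.053, 3.138, -0.0]
ft_force: [-1.0, -0.4, -0.1]
gripper_width: 0.0452
grip_force: 0.0
```

```bash
python3 - <<'E'
from h import *
for k in range(2):
 for n in("side","top"):
  p=optics.get_image(n)
  for x in("board1","pocket1"): print(n,x,[(np.round(d["position"],4),round(d["confidence"],2)) for d in optics.landmark_of(x,p)])
s=observe();print(s["tcp_pos"],s["time_s"],s["gripper_width"])
plan((.4505,-.1005,.1),down(105))
E
```

```text
side board1 [(array([ 0.4497, -0.1003,  0.0008]), 0.9), (array([ 0.3544, -0.2369, -0.0009]), 0.81), (array([ 0.5697, -0.008 ,  0.0275]), 0.64), (array([ 0.3321, -0.0766,  0.0009]), 0.58)]
side pocket1 [(array([ 0.5728, -0.0739,  0.0299]), 0.98), (array([ 0.5726, -0.1394,  0.0257]), 0.83), (array([ 0.5777, -0.0037,  0.0276]), 0.76)]
top board1 [(array([ 0.3562, -0.2303,  0.002 ]), 0.94), (array([ 0.3312, -0.0758, -0.0011]), 0.84), (array([ 0.4509, -0.0996,  0.0036]), 0.66)]
top pocket1 [(array([ 0.5675, -0.1374,  0.027 ]), 0.94), (array([ 0.571 , -0.0689,  0.0335]), 0.87)]
side board1 [(array([ 0.5691, -0.0085,  0.029 ]), 0.86), (array([ 0.4505, -0.0967,  0.0008]), 0.83), (array([ 0.3344, -0.0787,  0.005 ]), 0.8), (array([ 0.3536, -0.2366,  0.0018]), 0.76)]
side pocket1 [(array([ 0.5723, -0.0725,  0.0286]), 0.93), (array([ 0.5727, -0.0064,  0.0308]), 0.85), (array([ 0.5714, -0.0056,  0.0306]), 0.68), (array([ 0.5712, -0.1423,  0.0303]), 0.62), (array([ 0.5689, -0.0734,  0.0251]), 0.58)]
top board1 [(array([ 0.451 , -0.1015,  0.0027]), 0.95), (array([ 0.3565, -0.2349,  0.0026]), 0.92), (array([ 0.3319, -0.0779, -0.0008]), 0.74), (array([ 0.566 , -0.2857,  0.0224]), 0.37)]
top pocket1 [(array([ 0.5705, -0.136 ,  0.0274]), 0.98), (array([ 0.5718, -0.0698,  0.0284]), 0.75)]
[ 0.57352042 -0.00596426  0.10739878] 12.8333 0.04531797455837253
turn total [ 0.   -0.   -2.82] | shift total after turn [ 5.73 -2.38  0.3 ]  (before turn [ 4.79 -3.95  0.3 ] )
```

Emit:
move_arm(moves=[{"xyz": [0.8,-0.66,0],"angular": [0,0,0],"jaw": 1},{"xyz": [0.8,-0.66,0],"angular": [0,0,0],"jaw": 1},{"xyz": [0.8,-0.66,0],"angular": [0,0,0],"jaw": 1},{"xyz": [0.8,-0.66,0],"angular": [0,0,0],"jaw": 1},{"xyz": [0.8,-0.66,0],"angular": [0,0,0],"jaw": 1},{"xyz": [0.79,-0.65,0.3],"angular": [0,0,0],"jaw": 1},{"xyz": [0,0,0],"angular": [0,0,-0.7],"jaw": 1},{"xyz": [0,0,0],"angular": [0,0,-0.7],"jaw": 1},{"xyz": [0,0,0],"angular": [0,0,-0.7],"jaw": 1},{"xyz": [0,0,0],"angular": [0,0,-0.7],"jaw": 1},{"xyz": [0,0,0],"angular": [0,0,0],"jaw": 1},{"xyz": [0,0,0],"angular": [0,0,0],"jaw": 1},{"xyz": [0,0,0],"angular": [0,0,0],"jaw": 1}])

```text
time_s: 13.92
tcp_pos: [0.4507, -0.1006, 0.1001]
ee_rot: [-0.404, 3.115, 0.0]
ft_force: [0.6, -0.1, 0.5]
gripper_width: 0.0851
grip_force: 0.0
```

```bash
python3 - <<'E'
from h import *
for n in("side","top"):
  p=optics.get_image(n)
  print(n,[(np.round(d["position"],4),round(d["confidence"],2)) for d in optics.landmark_of("board1",p)])
q=optics.get_image("top");p=optics.get_image("side")
u,v=proj(p,(.45,-.1,0)).astype(int);a=cv2.resize(p["img"][v-25:v+25,u-33:u+33],(400,303),interpolation=2)
u,v=proj(p,(.574,-.006,.03)).astype(int);b=cv2.resize(p["img"][v-25:v+25,u-33:u+33],(400,303),interpolation=2)
cv2.imwrite("pics/b2.png",np.hstack([a,b]))
plan((.4508,-.1,.007),down(105))
E
```

```text
side [(array([ 0.4514, -0.0985,  0.0012]), 0.95), (array([ 0.3566, -0.2352, -0.    ]), 0.74), (array([ 0.331 , -0.0787,  0.0027]), 0.58), (array([ 0.5695, -0.0073,  0.0277]), 0.48)]
top [(array([ 0.5776, -0.0036,  0.0272]), 0.68), (array([ 0.3308, -0.076 , -0.0033]), 0.58), (array([ 0.449 , -0.0964,  0.004 ]), 0.52)]
turn total [ 0.    0.   -0.03] | shift total after turn [-0.01  0.02  3.72]  (before turn [-0.01  0.02  3.72] )
```

View pics/b2.png

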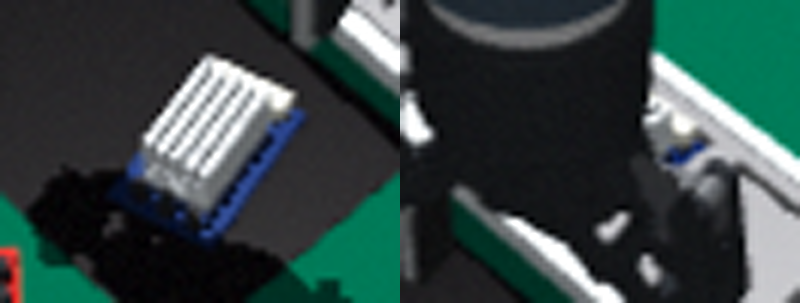

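Board 2 is still in place on the mat (left crop), and the other board is mostly hidden by the hand. Now I grasp board 2.

Emit:
move_arm(moves=[{"xyz": [0,0,0.8],"angular": [0,0,0],"jaw": 1},{"xyz": [0,0,0.8],"angular": [0,0,0],"jaw": 1},{"xyz": [0,0,0.8],"angular": [0,0,0],"jaw": 1},{"xyz": [0,0,0.7],"angular": [0,0,0],"jaw": 1},{"xyz": [0,0,0.4],"angular": [0,0,0],"jaw": 1},{"xyz": [0,0,0.2],"angular": [0,0,0],"jaw": 1},{"xyz": [0,0,0],"angular": [0,0,0],"jaw": -1},{"xyz": [0,0,0],"angular": [0,0,0],"jaw": -1},{"xyz": [0,0,0],"angular": [0,0,0],"jaw": -1},{"xyz": [0,0,0],"angular": [0,0,0],"jaw": -1},{"xyz": [0,0,0],"angular": [0,0,0],"jaw": -1},{"xyz": [0,0,0],"angular": [0,0,0],"jaw": -1},{"xyz": [0,0,0],"angular": [0,0,0],"jaw": -1},{"xyz": [0,0,0],"angular": [0,0,0],"jaw": -1}], force=60)

```text
time_s: 15.38
tcp_pos: [0.4517, -0.101, 0.0086]
ee_rot: [-0.406, 3.113, -0.002]
ft_force: [0.6, -0.5, 5.7]
gripper_width: 0.0268
grip_force: 60.6
```

Emit:
move_arm(moves=[{"xyz": [0,0,-0.4],"angular": [0,0,0],"jaw": -1},{"xyz": [0,0,-0.8],"angular": [0,0,0],"jaw": -1},{"xyz": [0,0,-0.8],"angular": [0,0,0],"jaw": -1},{"xyz": [0,0,-0.8],"angular": [0,0,0],"jaw": -1},{"xyz": [0,0,-0.8],"angular": [0,0,0.47],"jaw": -1},{"xyz": [0,0,0],"angular": [0,0,0.47],"jaw": -1},{"xyz": [0,0,0],"angular": [0,0,0.47],"jaw": -1},{"xyz": [0,0,0],"angular": [0,0,0.47],"jaw": -1},{"xyz": [0,0,0],"angular": [0,0,0.47],"jaw": -1},{"xyz": [0,0,0],"angular": [0,0,0.47],"jaw": -1},{"xyz": [0,0,0],"angular": [0,0,0],"jaw": -1},{"xyz": [0,0,0],"angular": [0,0,0],"jaw": -1},{"xyz": [0,0,0],"angular": [0,0,0],"jaw": -1}])

```text
time_s: 16.47
tcp_pos: [0.4504, -0.1005, 0.0974]
ee_rot: [-0.055, -3.141, -0.0]
ft_force: [0.0, -0.3, -1.6]
gripper_width: 0.0266
grip_force: 59.7
```

```bash
python3 - <<'E'
from h import *
for n in("side","top"):
 for k in range(2):
  p=optics.get_image(n);print(pose()[0])
  for x in("board1","pocket1"): print(n,x,[(np.round(d["position"],4),round(d["confidence"],2)) for d in optics.landmark_of(x,p)])
plan((.5728,-.0715,.056),down(88.1))
E
```

```text
[ 0.45043652 -0.1005398   0.09745199]
side board1 [(array([ 0.3527, -0.2361,  0.0026]), 0.85), (array([ 0.3322, -0.0808,  0.0015]), 0.82), (array([ 0.4488, -0.1004,  0.0889]), 0.77), (array([ 0.5728, -0.0041,  0.0291]), 0.64), (array([ 0.5739, -0.0728,  0.0229]), 0.41)]
side pocket1 [(array([ 0.575 , -0.0741,  0.0265]), 0.97), (array([ 0.5723, -0.141 ,  0.0258]), 0.69), (array([ 0.5758, -0.0051,  0.0287]), 0.56)]
[ 0.45053076 -0.10059787  0.09749565]
side board1 [(array([ 0.3324, -0.0793,  0.0027]), 0.88), (array([ 3.557e-01, -2.361e-01,  2.000e-04]), 0.7), (array([ 0.452 , -0.1014,  0.0897]), 0.63), (array([ 0.5677, -0.0055,  0.0311]), 0.45)]
side pocket1 [(array([ 0.5749, -0.0065,  0.0259]), 0.94), (array([ 0.5714, -0.0743,  0.0263]), 0.71), (array([ 0.5707, -0.1375,  0.0249]), 0.7), (array([ 0.5688, -0.0056,  0.028 ]), 0.45)]
[ 0.45059613 -0.10061959  0.09753922]
top board1 [(array([ 0.5765, -0.0075,  0.0283]), 0.66), (array([ 3.302e-01, -7.610e-02, -2.000e-04]), 0.57)]
top pocket1 [(array([ 0.5723, -0.0696,  0.0313]), 0.87), (array([ 0.5691, -0.1363,  0.0314]), 0.75), (array([ 0.5742, -0.01  ,  0.0272]), 0.6)]
[ 0.45058256 -0.10058279  0.09751941]
top board1 [(array([ 0.5782, -0.0067,  0.0261]), 0.58), (array([ 3.327e-01, -7.560e-02, -1.000e-04]), 0.51)]
top pocket1 [(array([ 0.5782, -0.0058,  0.0278]), 0.8), (array([ 0.5713, -0.0707,  0.0309]), 0.77), (array([ 0.5703, -0.1352,  0.0256]), 0.61)]
turn total [ 0.    0.   -0.03] | shift total after turn [-4.85  1.33  1.66]  (before turn [-4.84  1.34  1.66] )
```

Emit:
move_arm(moves=[{"xyz": [-0.8,0.22,0],"angular": [0,0,0],"jaw": -1},{"xyz": [-0.8,0.22,0],"angular": [0,0,0],"jaw": -1},{"xyz": [-0.8,0.22,0],"angular": [0,0,0],"jaw": -1},{"xyz": [-0.8,0.22,0],"angular": [0,0,0],"jaw": -1},{"xyz": [-0.8,0.22,0],"angular": [0,0,0],"jaw": -1},{"xyz": [-0.83,0.23,0],"angular": [0,0,0],"jaw": -1},{"xyz": [0,0,0.6],"angular": [0,0,0],"jaw": -1},{"xyz": [0,0,0.6],"angular": [0,0,0],"jaw": -1},{"xyz": [0,0,0.5],"angular": [0,0,0],"jaw": -1},{"xyz": [0,0,0],"angular": [0,0,0],"jaw": -1},{"xyz": [0,0,0],"angular": [0,0,0],"jaw": -1},{"xyz": [0,0,0],"angular": [0,0,0],"jaw": -1},{"xyz": [0,0,0],"angular": [0,0,0],"jaw": -1}])

```text
time_s: 18.15
tcp_pos: [0.5733, -0.072, 0.0561]
ee_rot: [0.057, 3.139, -0.001]
ft_force: [-0.0, 0.1, -0.7]
gripper_width: 0.0272
grip_force: 59.7
```

Emit:
move_arm(moves=[{"xyz": [0,0,0.2],"angular": [0,0,0],"jaw": -1},{"xyz": [0,0,0.2],"angular": [0,0,0],"jaw": -1},{"xyz": [0,0,0.15],"angular": [0,0,0],"jaw": -1},{"xyz": [0,0,0.1],"angular": [0,0,0],"jaw": -1},{"xyz": [0,0,0.08],"angular": [0,0,0],"jaw": -1},{"xyz": [0,0,0],"angular": [0,0,0],"jaw": -1},{"xyz": [0,0,0],"angular": [0,0,0],"jaw": -1},{"xyz": [0,0,0],"angular": [0,0,0],"jaw": -1}])

```text
time_s: 18.82
tcp_pos: [0.5725, -0.0717, 0.0367]
ee_rot: [0.057, 3.141, 0.0]
ft_force: [0.3, -0.3, -1.0]
gripper_width: 0.0267
grip_force: 59.7
```

Emit:
move_arm(moves=[{"xyz": [0,0,0.04],"angular": [0,0,0],"jaw": -1},{"xyz": [0,0,0],"angular": [0,0,0],"jaw": 0.06},{"xyz": [0,0,0],"angular": [0,0,0],"jaw": 0.06},{"xyz": [0,0,0],"angular": [0,0,0],"jaw": 0.06},{"xyz": [0,0,0],"angular": [0,0,0],"jaw": 0.06},{"xyz": [0,0,-0.5],"angular": [0,0,0],"jaw": 0.06},{"xyz": [0,0,-0.8],"angular": [0,0,0],"jaw": 0.06},{"xyz": [0,0,-0.8],"angular": [0,0,0],"jaw": 0.06},{"xyz": [0,0,-0.9],"angular": [0,0,0],"jaw": 0.06},{"xyz": [0,0,-0.9],"angular": [0,0,0],"jaw": 0.06},{"xyz": [0,0,0],"angular": [0,0,0],"jaw": 0.06},{"xyz": [0,0,0],"angular": [0,0,0],"jaw": 0.06}])

```text
time_s: 19.82
tcp_pos: [0.5739, -0.0721, 0.1347]
ee_rot: [0.056, 3.138, -0.001]
ft_force: [0.3, 1.2, -0.4]
gripper_width: 0.0453
grip_force: 0.0
```

```bash
python3 - <<'E'
from h import *
p=optics.get_image("side");print(pose()[0])
print([(np.round(d["position"],4),round(d["confidence"],2)) for d in optics.landmark_of("board1",p)])
plan((.6838,.1465,.13),down(76))
E
```

```text
[ 0.57273317 -0.07179085  0.13333068]
[(array([ 0.572 , -0.0711,  0.0294]), 0.79), (array([ 0.3323, -0.0798,  0.0017]), 0.66), (array([ 3.537e-01, -2.363e-01, -3.000e-04]), 0.65), (array([ 0.5705, -0.0061,  0.0284]), 0.61), (array([ 7.618e-01, -1.990e-02,  1.000e-04]), 0.38)]
turn total [ 0.   -0.01  1.99] | shift total after turn [-2.23  9.55  0.1 ]  (before turn [-4.16  8.88  0.09] )
```

Emit:
move_arm(moves=[{"xyz": [-0.42,0.89,0],"angular": [0,0,0],"jaw": 0.4},{"xyz": [-0.42,0.89,0],"angular": [0,0,0],"jaw": 0.4},{"xyz": [-0.42,0.89,0],"angular": [0,0,0],"jaw": 0.4},{"xyz": [-0.42,0.89,0],"angular": [0,0,0],"jaw": 0.4},{"xyz": [-0.42,0.89,0],"angular": [0,0,0],"jaw": 0.4},{"xyz": [-0.42,0.89,0],"angular": [0,0,0],"jaw": 0.4},{"xyz": [-0.41,0.89,0],"angular": [0,0,0],"jaw": 0.4},{"xyz": [-0.41,0.89,0],"angular": [0,0,0],"jaw": 0.4},{"xyz": [-0.41,0.88,0],"angular": [0,0,0],"jaw": 0.4},{"xyz": [-0.41,0.88,0],"angular": [0,0,0],"jaw": 0.4},{"xyz": [0,0,0],"angular": [0,0,0.7],"jaw": 0.4},{"xyz": [0,0,0],"angular": [0,0,0.7],"jaw": 0.4},{"xyz": [0,0,0],"angular": [0,0,0.6],"jaw": 0.4},{"xyz": [0,0,0],"angular": [0,0,0],"jaw": 0.4},{"xyz": [0,0,0],"angular": [0,0,0],"jaw": 0.4},{"xyz": [0,0,0],"angular": [0,0,0],"jaw": 0.4}])

```text
time_s: 21.25
tcp_pos: [0.6838, 0.1462, 0.1322]
ee_rot: [-0.382, -3.116, 0.001]
ft_force: [-0.2, 0.3, 0.6]
gripper_width: 0.0602
grip_force: 0.0
```

```bash
python3 - <<'E'
from h import *
D=[]
for n in("side","side","top"):
  p=optics.get_image(n);print(n,[(np.round(d["position"],4),round(d["confidence"],2)) for d in optics.landmark_of("dimmer_grip",p)],[(np.round(d["position"],4),round(d["confidence"],2)) for d in optics.landmark_of("board1",p)])
plan((.6835,.1465,.051),down(76)); print(observe()["joints"])
p=optics.get_image("side");u,v=proj(p,(.63,.06,.05)).astype(int);cv2.imwrite("pics/dimb.png",cv2.resize(p["img"][v-50:v+50,u-66:u+66],(792,600),interpolation=2))
E
```

```text
side [(array([0.6855, 0.1444, 0.0647]), 0.53)] [(array([ 0.5736, -0.0709,  0.0318]), 0.97), (array([ 0.3538, -0.2362,  0.003 ]), 0.97), (array([ 0.3339, -0.0774,  0.0013]), 0.89), (array([ 0.5689, -0.0057,  0.0308]), 0.67), (array([ 0.5745, -0.0079,  0.0268]), 0.59)]
side [(array([0.6864, 0.1426, 0.0641]), 0.6)] [(array([ 0.5714, -0.0718,  0.0305]), 0.96), (array([ 0.5709, -0.0064,  0.0309]), 0.88), (array([ 0.3343, -0.0811,  0.0049]), 0.75), (array([ 0.3565, -0.2379,  0.0021]), 0.69)]
top [(array([0.6815, 0.1492, 0.0677]), 0.45)] [(array([ 0.5749, -0.0058,  0.0261]), 0.94), (array([ 0.3295, -0.0769, -0.0013]), 0.63), (array([ 0.3586, -0.2335,  0.0028]), 0.62), (array([ 0.5715, -0.071 ,  0.0323]), 0.56), (array([ 0.5667, -0.2861,  0.025 ]), 0.41), (array([ 0.7634, -0.0178,  0.0043]), 0.17)]
turn total [ 0.    0.   -0.01] | shift total after turn [ 0.04 -0.    3.3 ]  (before turn [ 0.04 -0.    3.3 ] )
[1.20068283e-01 6.77385843e-01 3.21549060e-01 1.21473129e+00
 9.05115729e-05 3.65407723e-01]
```

View pics/dimb.png

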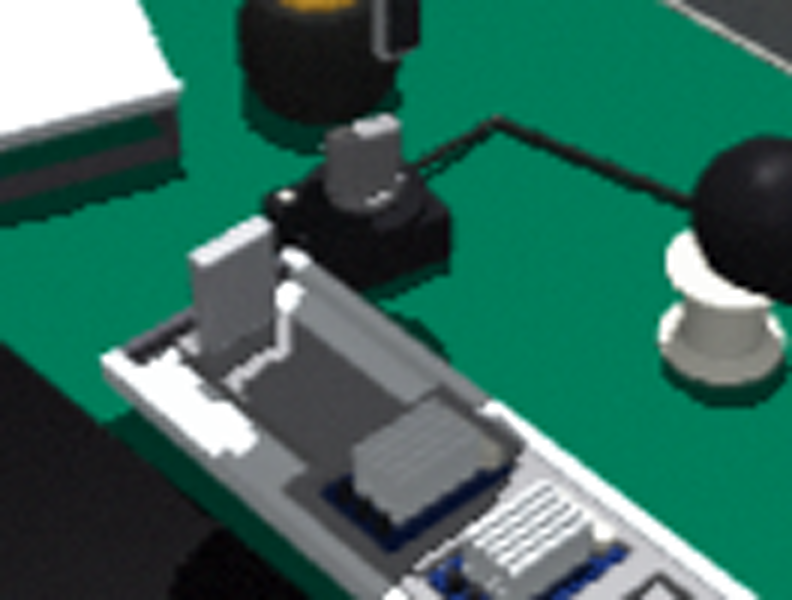

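Both boards sit in their pockets. Next, down onto the dimmer bar.

Emit:
move_arm(moves=[{"xyz": [0,0,0.8],"angular": [0,0,0],"jaw": 0.4},{"xyz": [0,0,0.8],"angular": [0,0,0],"jaw": 0.4},{"xyz": [0,0,0.8],"angular": [0,0,0],"jaw": 0.4},{"xyz": [0,0,0.5],"angular": [0,0,0],"jaw": 0.4},{"xyz": [0,0,0.3],"angular": [0,0,0],"jaw": 0.4},{"xyz": [0,0,0],"angular": [0,0,0],"jaw": -1},{"xyz": [0,0,0],"angular": [0,0,0],"jaw": -1},{"xyz": [0,0,0],"angular": [0,0,0],"jaw": -1},{"xyz": [0,0,0],"angular": [0,0,0],"jaw": -1},{"xyz": [0,0,0],"angular": [0,0,0],"jaw": -1},{"xyz": [0,0,0],"angular": [0,0,0],"jaw": -1},{"xyz": [0,0,0],"angular": [0,0,0],"jaw": -1},{"xyz": [0,0,0],"angular": [0,0,0],"jaw": -1}], force=30)

```text
time_s: 22.83
tcp_pos: [0.6856, 0.147, 0.055]
ee_rot: [0.384, 3.115, 0.002]
ft_force: [0.6, 2.6, 6.1]
gripper_width: 0.0129
grip_force: 35.6
```

Emit:
move_arm(moves=[{"xyz": [0,0,0],"angular": [0,0,0.8],"jaw": -1},{"xyz": [0,0,0],"angular": [0,0,0.8],"jaw": -1},{"xyz": [0,0,0],"angular": [0,0,0.8],"jaw": -1},{"xyz": [0,0,0],"angular": [0,0,0.8],"jaw": -1},{"xyz": [0,0,0],"angular": [0,0,0.8],"jaw": -1},{"xyz": [0,0,0],"angular": [0,0,0.8],"jaw": -1},{"xyz": [0,0,0],"angular": [0,0,0.8],"jaw": -1},{"xyz": [0,0,0],"angular": [0,0,0.8],"jaw": -1},{"xyz": [0,0,0],"angular": [0,0,0.8],"jaw": -1},{"xyz": [0,0,0],"angular": [0,0,0.8],"jaw": -1},{"xyz": [0,0,0],"angular": [0,0,0.8],"jaw": -1},{"xyz": [0,0,0],"angular": [0,0,0.8],"jaw": -1},{"xyz": [0,0,0],"angular": [0,0,0.8],"jaw": -1},{"xyz": [0,0,0],"angular": [0,0,0.8],"jaw": -1},{"xyz": [0,0,0],"angular": [0,0,0.8],"jaw": -1},{"xyz": [0,0,0],"angular": [0,0,0.8],"jaw": -1},{"xyz": [0,0,0],"angular": [0,0,0.8],"jaw": -1},{"xyz": [0,0,0],"angular": [0,0,0],"jaw": -1},{"xyz": [0,0,0],"angular": [0,0,0],"jaw": -1}])

```text
time_s: 24.42
tcp_pos: [0.6851, 0.1467, 0.055]
ee_rot: [2.328, 2.108, 0.003]
ft_force: [-1.5, 1.9, 7.1]
gripper_width: 0.0133
grip_force: 35.7
```

```bash
python3 - <<'E'
from h import *
s=observe();print(s["time_s"],s["tcp_pos"],s["ft_force"],s["torque"],s["joints"],s["gripper_width"])
y=pose()[1].as_matrix()[:,1];print(np.degrees(np.arctan2(y[1],y[0])))
E
```

```text
24.4167 [0.68514481 0.14673887 0.05499325] [-1.54013057  1.86218637  7.08345447] [ 0.23629017  0.35354936 -0.06909107] [1.20359038e-01 7.20810934e-01 1.94062387e-01 1.04171366e+00
 3.63336817e-04 1.78990208e+00] 0.013266904273723937
-5.657799992588803
```

Emit:
move_arm(moves=[{"xyz": [0,0,0],"angular": [0,0,0.5],"jaw": -1},{"xyz": [0,0,0],"angular": [0,0,0.4],"jaw": -1},{"xyz": [0,0,0],"angular": [0,0,0.3],"jaw": -1},{"xyz": [0,0,0],"angular": [0,0,0],"jaw": -1},{"xyz": [0,0,0],"angular": [0,0,0],"jaw": -1}])

```text
time_s: 24.83
tcp_pos: [0.6851, 0.1465, 0.055]
ee_rot: [2.452, 1.961, 0.002]
ft_force: [-0.5, 0.4, 7.2]
gripper_width: 0.0132
grip_force: 51.8
```

```bash
python3 - <<'E'
from h import *
s=observe();print(s["time_s"],s["tcp_pos"],s["ft_force"],s["torque"],s["joints"],s["gripper_width"])
y=pose()[1].as_matrix()[:,1];print(np.degrees(np.arctan2(y[1],y[0])))
E
```

```text
24.8333 [0.68508532 0.14646675 0.05503148] [-0.53963946  0.4481359   7.208805  ] [0.09176862 0.33992839 1.08471689] [ 1.20402359e-01  7.20736304e-01  1.94025293e-01  1.04189812e+00
 -5.80466041e-04  1.91253020e+00] 0.013198964735084452
-12.681410290896865
```

Emit:
move_arm(moves=[{"xyz": [0,0,0],"angular": [0,0,0],"jaw": 0.4},{"xyz": [0,0,0],"angular": [0,0,0],"jaw": 0.4},{"xyz": [0,0,0],"angular": [0,0,0],"jaw": 0.4},{"xyz": [0,0,0],"angular": [0,0,0],"jaw": 0.4},{"xyz": [0,0,0],"angular": [0,0,0],"jaw": 0.4},{"xyz": [0,0,-0.5],"angular": [0,0,0],"jaw": 0.4},{"xyz": [0,0,-0.8],"angular": [0,0,0],"jaw": 0.4},{"xyz": [0,0,-0.8],"angular": [0,0,0],"jaw": 0.4},{"xyz": [0,0,-0.8],"angular": [0,0,0],"jaw": 0.4}])

```text
time_s: 25.58
tcp_pos: [0.6839, 0.1463, 0.1261]
ee_rot: [-2.456, -1.958, 0.002]
ft_force: [0.5, -0.7, 0.3]
gripper_width: 0.06
grip_force: 0.0
```

Emit:
move_arm(moves=[{"xyz": [0,0,0],"angular": [0,0,-0.9],"jaw": 0.4},{"xyz": [0,0,0],"angular": [0,0,-0.9],"jaw": 0.4},{"xyz": [0,0,0],"angular": [0,0,-0.9],"jaw": 0.4},{"xyz": [0,0,0],"angular": [0,0,-0.9],"jaw": 0.4},{"xyz": [0,0,0],"angular": [0,0,-0.9],"jaw": 0.4},{"xyz": [0,0,0],"angular": [0,0,-0.9],"jaw": 0.4},{"xyz": [0,0,0],"angular": [0,0,-0.9],"jaw": 0.4},{"xyz": [0,0,0],"angular": [0,0,-0.9],"jaw": 0.4},{"xyz": [0,0,0],"angular": [0,0,-0.9],"jaw": 0.4},{"xyz": [0,0,0],"angular": [0,0,-0.9],"jaw": 0.4},{"xyz": [0,0,0],"angular": [0,0,-0.9],"jaw": 0.4},{"xyz": [0,0,0],"angular": [0,0,-0.9],"jaw": 0.4},{"xyz": [0,0,0],"angular": [0,0,-0.9],"jaw": 0.4},{"xyz": [0,0,0],"angular": [0,0,-0.9],"jaw": 0.4},{"xyz": [0,0,0],"angular": [0,0,-0.9],"jaw": 0.4},{"xyz": [0,0,0],"angular": [0,0,-0.9],"jaw": 0.4},{"xyz": [0,0,0],"angular": [0,0,-0.9],"jaw": 0.4},{"xyz": [0,0,0],"angular": [0,0,-0.9],"jaw": 0.4},{"xyz": [0,0,0],"angular": [0,0,-0.8],"jaw": 0.4},{"xyz": [0,0,0],"angular": [0,0,0],"jaw": 0.4}])

```text
time_s: 27.25
tcp_pos: [0.6842, 0.1463, 0.1255]
ee_rot: [-0.022, -3.141, 0.0]
ft_force: [-1.4, -0.4, 0.2]
gripper_width: 0.0602
grip_force: 0.0
```

```bash
python3 - <<'E'
from h import *
for n in("side","top","top"):
  p=optics.get_image(n);print(n,[[(np.round(d["position"],4),round(d["confidence"],2)) for d in optics.landmark_of(x,p)] for x in("grip","board1")])
print(pose()[0]);plan((.578,.115,.13),down(88.1))
E
```

```text
side [[], [(array([ 0.5697, -0.0052,  0.0278]), 0.97), (array([ 0.3338, -0.08  ,  0.0021]), 0.82), (array([ 0.5716, -0.0727,  0.0292]), 0.7), (array([ 0.3542, -0.2387,  0.0028]), 0.6), (array([ 0.572 , -0.0729,  0.0272]), 0.47)]]
top [[(array([0.5777, 0.1156, 0.0702]), 0.75)], [(array([ 0.3574, -0.2328,  0.0023]), 0.84), (array([ 0.5766, -0.0066,  0.024 ]), 0.8), (array([ 0.5733, -0.0698,  0.0331]), 0.67), (array([ 3.329e-01, -7.670e-02,  3.000e-04]), 0.59)]]
top [[(array([0.578 , 0.1137, 0.0705]), 0.95)], [(array([ 0.3536, -0.2318,  0.0023]), 0.93), (array([ 0.5704, -0.0739,  0.0332]), 0.89), (array([ 0.3284, -0.0781,  0.0023]), 0.78), (array([ 0.5758, -0.0058,  0.0269]), 0.67)]]
[0.6843538  0.14640119 0.12578412]
turn total [ 0.   -0.    0.17] | shift total after turn [ 4.21 -1.4  -0.17]  (before turn [ 4.23 -1.32 -0.17] )
```

Emit:
move_arm(moves=[{"xyz": [0.85,-0.26,0],"angular": [0,0,0],"jaw": 0.4},{"xyz": [0.85,-0.26,0],"angular": [0,0,0],"jaw": 0.4},{"xyz": [0.85,-0.26,0],"angular": [0,0,0],"jaw": 0.4},{"xyz": [0.84,-0.27,0],"angular": [0,0,0],"jaw": 0.4},{"xyz": [0.84,-0.27,0],"angular": [0,0,0.17],"jaw": 0.4},{"xyz": [0,0,0],"angular": [0,0,0],"jaw": 0.4},{"xyz": [0,0,0],"angular": [0,0,0],"jaw": 0.4},{"xyz": [0,0,0],"angular": [0,0,0],"jaw": 0.4},{"xyz": [0,0,0.8],"angular": [0,0,0],"jaw": 0.4},{"xyz": [0,0,0.8],"angular": [0,0,0],"jaw": 0.4},{"xyz": [0,0,0.7],"angular": [0,0,0],"jaw": 0.4},{"xyz": [0,0,0.5],"angular": [0,0,0],"jaw": 0.4},{"xyz": [0,0,0],"angular": [0,0,0],"jaw": -1},{"xyz": [0,0,0],"angular": [0,0,0],"jaw": -1},{"xyz": [0,0,0],"angular": [0,0,0],"jaw": -1},{"xyz": [0,0,0],"angular": [0,0,0],"jaw": -1},{"xyz": [0,0,0],"angular": [0,0,0],"jaw": -1},{"xyz": [0,0,0],"angular": [0,0,0],"jaw": -1},{"xyz": [0,0,0],"angular": [0,0,0],"jaw": -1}], force=40)

```text
time_s: 29.28
tcp_pos: [0.5798, 0.1149, 0.0572]
ee_rot: [0.051, 3.138, -0.0]
ft_force: [2.0, -2.1, 3.3]
gripper_width: 0.0114
grip_force: 40.3
```

```bash
python3 - <<'E'
from h import *
t,r=pose();print(t,r.as_matrix()[:,1],observe()["ft_force"],observe()["joints"])
d=np.array([.0325,.9995]);L=np.array([.5647,-.2843])
print("grip y in mic",(t[:2]-L)@d,"x",(t[:2]-L)@[d[1],-d[0]])
g=L+.122*d; plan((*g,t[2]),r)
E
```

```text
[0.57982403 0.11491698 0.05717144] [3.26923832e-02 9.99465460e-01 5.40389638e-05] [ 2.02778549 -2.10120898  3.30883278] [ 8.85623007e-02  5.11708218e-01 -1.77581298e-01  8.77974073e-01
 -3.76054281e-04  1.21259942e-01]
grip y in mic 0.39950890177300274 x 0.0021419198186968056
turn total [0. 0. 0.] | shift total after turn [  0.08 -11.1   -0.  ]  (before turn [  0.08 -11.1   -0.  ] )
```

Emit:
move_arm(moves=[{"xyz": [0,-0.15,0],"angular": [0,0,0],"jaw": -1},{"xyz": [0,-0.3,0],"angular": [0,0,0],"jaw": -1},{"xyz": [0,-0.4,0],"angular": [0,0,0],"jaw": -1},{"xyz": [0,-0.5,0],"angular": [0,0,0],"jaw": -1},{"xyz": [0,-0.5,0],"angular": [0,0,0],"jaw": -1},{"xyz": [0,-0.5,0],"angular": [0,0,0],"jaw": -1},{"xyz": [0,-0.5,0],"angular": [0,0,0],"jaw": -1},{"xyz": [0,-0.5,0],"angular": [0,0,0],"jaw": -1},{"xyz": [0,-0.5,0],"angular": [0,0,0],"jaw": -1},{"xyz": [0,-0.5,0],"angular": [0,0,0],"jaw": -1},{"xyz": [0,-0.5,0],"angular": [0,0,0],"jaw": -1},{"xyz": [0,-0.5,0],"angular": [0,0,0],"jaw": -1},{"xyz": [0,-0.5,0],"angular": [0,0,0],"jaw": -1},{"xyz": [0,-0.5,0],"angular": [0,0,0],"jaw": -1},{"xyz": [0,-0.5,0],"angular": [0,0,0],"jaw": -1},{"xyz": [0,-0.5,0],"angular": [0,0,0],"jaw": -1},{"xyz": [0,-0.4,0],"angular": [0,0,0],"jaw": -1},{"xyz": [0,-0.3,0],"angular": [0,0,0],"jaw": -1},{"xyz": [0,-0.2,0],"angular": [0,0,0],"jaw": -1},{"xyz": [0,0,0],"angular": [0,0,0],"jaw": -1}], force=60)

```text
time_s: 30.95
tcp_pos: [0.5725, -0.0899, 0.0572]
ee_rot: [0.05, 3.138, 0.006]
ft_force: [0.2, 4.8, 8.3]
gripper_width: 0.0113
grip_force: 60.0
```

```bash
python3 - <<'E'
from h import *
p=optics.get_image("side")
for x in("pallet","board1","lens"):print(x,[(np.round(d["position"],4),round(d["confidence"],2)) for d in optics.landmark_of(x,p)])
s=observe();t,r=pose();print(t,s["ft_force"],s["joints"].round(2),s["gripper_width"])
d=np.array([.0325,.9995]);L=np.array([.5647,-.2843])
print("grip y in mic",(t[:2]-L)@d,"x",(t[:2]-L)@[d[1],-d[0]])
g=L+.1195*d; plan((*g,t[2]),r)
E
```

```text
pallet [(array([ 0.5629, -0.2772,  0.0227]), 0.9)]
board1 [(array([ 0.355 , -0.2383,  0.0042]), 0.87), (array([ 0.3322, -0.0799,  0.0048]), 0.75), (array([ 0.5643, -0.2109,  0.029 ]), 0.66)]
lens []
[ 0.57245466 -0.08994228  0.05720941] [-0.39758216  3.92822669  7.12398137] [-0.27  0.49 -0.21  0.87  0.   -0.24] 0.010632396136728563
grip y in mic 0.19451257143588566 x 0.0014341606718385547
turn total [0. 0. 0.] | shift total after turn [ 0.06 -3.   -0.01]  (before turn [ 0.06 -3.   -0.01] )
```

Emit:
move_arm(moves=[{"xyz": [0.01,-0.25,0],"angular": [0,0,0],"jaw": -1},{"xyz": [0.01,-0.4,0],"angular": [0,0,0],"jaw": -1},{"xyz": [0.01,-0.4,0],"angular": [0,0,0],"jaw": -1},{"xyz": [0.01,-0.4,0],"angular": [0,0,0],"jaw": -1},{"xyz": [0.01,-0.4,0],"angular": [0,0,0],"jaw": -1},{"xyz": [0,-0.4,0],"angular": [0,0,0],"jaw": -1},{"xyz": [0,-0.3,0],"angular": [0,0,0],"jaw": -1},{"xyz": [0,-0.2,0],"angular": [0,0,0],"jaw": -1},{"xyz": [0,-0.15,0],"angular": [0,0,0],"jaw": -1},{"xyz": [0,-0.1,0],"angular": [0,0,0],"jaw": -1},{"xyz": [0,0,0],"angular": [0,0,0],"jaw": -1}])

```text
time_s: 32.07
tcp_pos: [0.5701, -0.1637, 0.0572]
ee_rot: [0.048, 3.136, 0.008]
ft_force: [5.3, 7.8, 6.1]
gripper_width: 0.0114
grip_force: 59.7
```

```bash
python3 - <<'E'
from h import *
s=observe();t,r=pose();print(t,s["ft_force"],s["joints"].round(2),s["gripper_width"])
d=np.array([.0325,.9995]);L=np.array([.5647,-.2843])
print("grip y in mic",(t[:2]-L)@d,"x",(t[:2]-L)@[d[1],-d[0]])
E
```

```text
[ 0.57005854 -0.16371996  0.05722908] [5.25266339 7.75463944 6.07962954] [-0.39  0.52 -0.17  0.88  0.01 -0.36] 0.011402380681384343
grip y in mic 0.12069390238762755 x 0.0014370102877835677
```

Grip y in the microscope frame is 0.1207, so I push the last few millimetres until contact and dwell.

Emit:
move_arm(moves=[{"xyz": [0,-0.08,0],"angular": [0,0,0],"jaw": -1},{"xyz": [0,-0.08,0],"angular": [0,0,0],"jaw": -1},{"xyz": [0,0,0],"angular": [0,0,0],"jaw": -1},{"xyz": [0,0,0],"angular": [0,0,0],"jaw": -1}])

```text
time_s: 32.4
tcp_pos: [0.57, -0.1664, 0.0572]
ee_rot: [0.047, 3.136, 0.011]
ft_force: [4.8, 11.3, 6.6]
gripper_width: 0.0108
grip_force: 59.9
```

Emit:
move_arm(moves=[{"xyz": [0,-0.1,0],"angular": [0,0,0],"jaw": -1},{"xyz": [0,-0.06,0],"angular": [0,0,0],"jaw": -1},{"xyz": [0,0,0],"angular": [0,0,0],"jaw": -1},{"xyz": [0,0,0],"angular": [0,0,0],"jaw": -1}])

```text
time_s: 32.73
tcp_pos: [0.57, -0.1664, 0.0572]
ee_rot: [0.043, 3.135, 0.023]
ft_force: [5.1, 23.1, 9.2]
gripper_width: 0.0113
grip_force: 60.6
```

```bash
python3 - <<'E'
from h import *
s=observe();print(s["tcp_pos"],s["ft_force"],s["torque"])
for n in("side","top"):
  p=optics.get_image(n)
  for x in("pallet","grip","board1"):print(n,x,[(np.round(d["position"],4),round(d["confidence"],2)) for d in optics.landmark_of(x,p)])
E
```

```text
[ 0.56995269 -0.16640223  0.05724802] [ 5.11781431 23.10414039  9.19806296] [ 3.07919622 -0.82874828 -0.03483806]
side pallet [(array([ 0.7536,  0.2596, -0.003 ]), 0.69), (array([ 0.5599, -0.3547,  0.027 ]), 0.58), (array([ 0.5649, -0.1637,  0.0684]), 0.56)]
side grip [(array([ 0.5678, -0.1679,  0.0685]), 0.65)]
side board1 [(array([ 0.5614, -0.3552,  0.0304]), 0.87), (array([ 0.5596, -0.2885,  0.0293]), 0.79), (array([ 0.3549, -0.2363,  0.0038]), 0.71), (array([ 0.3326, -0.0796,  0.0021]), 0.6)]
top pallet []
top grip [(array([ 0.5673, -0.1657,  0.0722]), 0.59)]
top board1 [(array([ 0.3297, -0.0761,  0.0007]), 0.87)]
```

Emit:
move_arm(moves=[{"xyz": [0,0.12,0],"angular": [0,0,0],"jaw": -1},{"xyz": [0,0,0],"angular": [0,0,0],"jaw": -1},{"xyz": [0,0,0],"angular": [0,0,0],"jaw": -1},{"xyz": [0,0,0],"angular": [0,0,0],"jaw": -1},{"xyz": [0,0,0],"angular": [0,0,0],"jaw": -1},{"xyz": [0,0,0],"angular": [0,0,0],"jaw": -1},{"xyz": [0,0,0],"angular": [0,0,0],"jaw": -1},{"xyz": [0,0,0],"angular": [0,0,0],"jaw": -1},{"xyz": [0,0,0],"angular": [0,0,0],"jaw": -1},{"xyz": [0,0,0],"angular": [0,0,0],"jaw": -1},{"xyz": [0,0,0],"angular": [0,0,0],"jaw": -1},{"xyz": [0,0,0],"angular": [0,0,0],"jaw": -1},{"xyz": [0,0,0],"angular": [0,0,0],"jaw": -1},{"xyz": [0,0,0],"angular": [0,0,0],"jaw": -1},{"xyz": [0,0,0],"angular": [0,0,0],"jaw": -1},{"xyz": [0,0,0],"angular": [0,0,0],"jaw": -1},{"xyz": [0,0,0],"angular": [0,0,0],"jaw": -1},{"xyz": [0,0,0],"angular": [0,0,0],"jaw": -1},{"xyz": [0,0,0],"angular": [0,0,0],"jaw": -1},{"xyz": [0,0,0],"angular": [0,0,0],"jaw": -1}])

```text
time_s: 34.8
tcp_pos: [0.57, -0.1664, 0.0573]
ee_rot: [0.046, 3.135, 0.014]
ft_force: [4.4, 14.6, 8.0]
gripper_width: 0.0111
grip_force: 59.9
```

Emit:
move_arm(moves=[{"xyz": [0,0,0],"angular": [0,0,0],"jaw": -1},{"xyz": [0,0,0],"angular": [0,0,0],"jaw": -1},{"xyz": [0,0,0],"angular": [0,0,0],"jaw": -1},{"xyz": [0,0,0],"angular": [0,0,0],"jaw": -1},{"xyz": [0,0,0],"angular": [0,0,0],"jaw": -1},{"xyz": [0,0,0],"angular": [0,0,0],"jaw": -1},{"xyz": [0,0,0],"angular": [0,0,0],"jaw": -1},{"xyz": [0,0,0],"angular": [0,0,0],"jaw": -1},{"xyz": [0,0,0],"angular": [0,0,0],"jaw": -1},{"xyz": [0,0,0],"angular": [0,0,0],"jaw": -1}])

```text
time_s: 35.63
tcp_pos: [0.57, -0.1664, 0.0572]
ee_rot: [0.046, 3.136, 0.014]
ft_force: [5.4, 13.5, 7.2]
gripper_width: 0.0112
grip_force: 59.9
```

```bash
python3 - <<'E'
from h import *
p=optics.get_image("side");s=observe();print(s["time_s"],s["tcp_pos"],s["ft_force"])
u,v=proj(p,(.566,-.25,.05)).astype(int);a=p["img"][v-60:v+60,u-66:u+66]
u,v=proj(p,(.6835,.1465,.05)).astype(int);b=p["img"][v-60:v+60,u-40:u+40]
cv2.imwrite("pics/home.png",cv2.resize(np.hstack([a,b]),None,fx=3.7,fy=3.7,interpolation=2))
E
```

```text
35.6833 [ 0.56998868 -0.16645979  0.05724381] [ 4.60799837 13.69095151  7.74791489]
```

View pics/home.png

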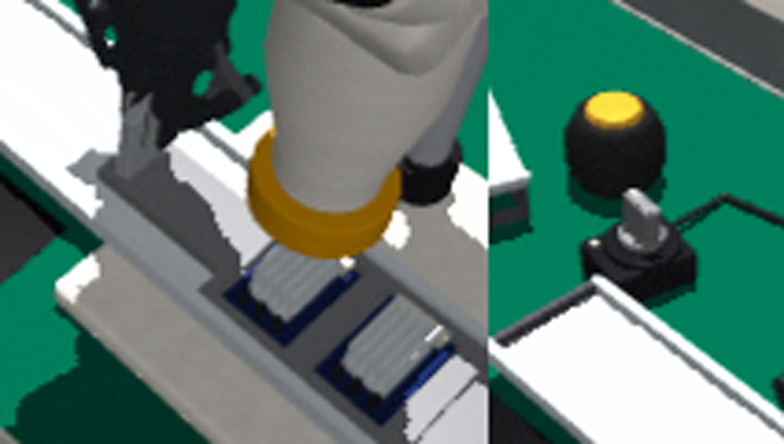

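The pallet is home with both boards seated, and the dimmer is turned. Now I draw the pallet back.

Emit:
move_arm(moves=[{"xyz": [0,0.2,0],"angular": [0,0,0],"jaw": -1},{"xyz": [0,0.4,0],"angular": [0,0,0],"jaw": -1},{"xyz": [0,0.5,0],"angular": [0,0,0],"jaw": -1},{"xyz": [0,0.5,0],"angular": [0,0,0],"jaw": -1},{"xyz": [0,0.5,0],"angular": [0,0,0],"jaw": -1},{"xyz": [0,0.5,0],"angular": [0,0,0],"jaw": -1},{"xyz": [0,0.5,0],"angular": [0,0,0],"jaw": -1},{"xyz": [0,0.5,0],"angular": [0,0,0],"jaw": -1},{"xyz": [0,0.5,0],"angular": [0,0,0],"jaw": -1},{"xyz": [0,0.5,0],"angular": [0,0,0],"jaw": -1},{"xyz": [0,0.5,0],"angular": [0,0,0],"jaw": -1},{"xyz": [0,0.5,0],"angular": [0,0,0],"jaw": -1},{"xyz": [0,0.5,0],"angular": [0,0,0],"jaw": -1},{"xyz": [0,0.5,0],"angular": [0,0,0],"jaw": -1},{"xyz": [0,0.5,0],"angular": [0,0,0],"jaw": -1},{"xyz": [0,0.5,0],"angular": [0,0,0],"jaw": -1},{"xyz": [0,0.5,0],"angular": [0,0,0],"jaw": -1},{"xyz": [0,0.5,0],"angular": [0,0,0],"jaw": -1},{"xyz": [0,0.5,0],"angular": [0,0,0],"jaw": -1},{"xyz": [0,0.5,0],"angular": [0,0,0],"jaw": -1}])

```text
time_s: 37.35
tcp_pos: [0.5767, 0.0665, 0.0572]
ee_rot: [0.054, 3.138, -0.008]
ft_force: [1.0, -9.9, 7.2]
gripper_width: 0.0111
grip_force: 60.6
```

Emit:
move_arm(moves=[{"xyz": [0,0.5,0],"angular": [0,0,0],"jaw": -1},{"xyz": [0,0.5,0],"angular": [0,0,0],"jaw": -1},{"xyz": [0,0.3,0],"angular": [0,0,0],"jaw": -1},{"xyz": [0,0.2,0],"angular": [0,0,0],"jaw": -1},{"xyz": [0,0,0],"angular": [0,0,0],"jaw": -1},{"xyz": [0,0,0],"angular": [0,0,0],"jaw": -1},{"xyz": [0,0,0],"angular": [0,0,0],"jaw": -1},{"xyz": [0,0,0],"angular": [0,0,0],"jaw": -1}])

```text
time_s: 38.02
tcp_pos: [0.5778, 0.1052, 0.0572]
ee_rot: [0.052, 3.138, -0.003]
ft_force: [1.0, -3.1, 7.1]
gripper_width: 0.0113
grip_force: 60.7
```

```bash
python3 - <<'E'
from h import *
s=observe();t=s["tcp_pos"];print(t,s["ft_force"],s["gripper_width"])
d=np.array([.0325,.9995]);L=np.array([.5647,-.2843]);print((t[:2]-L)@d-.186)
for n in("side","top"):
  p=optics.get_image(n)
  for x in("pallet","grip","board1"):print(n,x,[(np.round(d["position"],4),round(d["confidence"],2)) for d in optics.landmark_of(x,p)])
E
```

```text
[0.57780352 0.10524858 0.05723478] [ 0.95692176 -3.13781325  7.05550939] 0.0113145103800118
0.20377967114157297
side pallet [(array([ 0.5679, -0.0826,  0.0229]), 0.76)]
side grip []
side board1 [(array([ 0.3332, -0.0766,  0.0024]), 0.82), (array([ 0.5645, -0.0156,  0.0291]), 0.67), (array([ 0.3551, -0.2333,  0.0036]), 0.61), (array([ 0.5708, -0.0821,  0.0321]), 0.59), (array([0.6845, 0.1431, 0.0653]), 0.17)]
top pallet [(array([ 0.5703, -0.0801,  0.0247]), 0.7)]
top grip [(array([0.5775, 0.1069, 0.0703]), 0.75)]
top board1 [(array([ 0.5686, -0.0795,  0.0338]), 0.7), (array([ 0.3556, -0.2334,  0.0033]), 0.67), (array([ 0.5745, -0.0128,  0.0277]), 0.61)]
```

Emit:
move_arm(moves=[{"xyz": [0,0,0],"angular": [0,0,0],"jaw": 0.2},{"xyz": [0,0,0],"angular": [0,0,0],"jaw": 0.2},{"xyz": [0,0,0],"angular": [0,0,0],"jaw": 0.2},{"xyz": [0,0,0],"angular": [0,0,0],"jaw": 0.2},{"xyz": [0,0,-0.6],"angular": [0,0,0],"jaw": 0.2},{"xyz": [0,0,-0.8],"angular": [0,0,0],"jaw": 0.2},{"xyz": [0,0,-0.8],"angular": [0,0,0],"jaw": 0.2},{"xyz": [0,0,-0.8],"angular": [0,0,0],"jaw": 0.4},{"xyz": [0,0,0],"angular": [0,0,0],"jaw": 0.4},{"xyz": [0,0,0],"angular": [0,0,0],"jaw": 0.4}])

```text
time_s: 39.25
tcp_pos: [0.5775, 0.1065, 0.1316]
ee_rot: [0.051, 3.139, 0.001]
ft_force: [0.4, -0.2, -0.8]
gripper_width: 0.0597
grip_force: 0.0
```

```bash
python3 - <<'E'
from h import *
a=plan((.684,.1465,.128),down(-11.5));plan((.684,.1465,.055),a[1],a)
E
```

```text
turn total [2.00e-02 1.00e-02 1.66e+01] | shift total after turn [2.42 3.86 0.15]  (before turn [-4.21  1.74  0.16] )
turn total [0. 0. 0.] | shift total after turn [0.   0.   2.92]  (before turn [0.   0.   2.92] )
```

Emit:
move_arm(moves=[{"xyz": [-0.84,0.35,0],"angular": [0,0,0],"jaw": 0.4},{"xyz": [-0.84,0.35,0],"angular": [0,0,0],"jaw": 0.4},{"xyz": [-0.84,0.35,0],"angular": [0,0,0],"jaw": 0.4},{"xyz": [-0.84,0.35,0],"angular": [0,0,0],"jaw": 0.4},{"xyz": [-0.85,0.34,0],"angular": [0,0,0],"jaw": 0.4}])

```text
time_s: 39.67
tcp_pos: [0.6828, 0.1466, 0.1285]
ee_rot: [-0.051, -3.138, 0.0]
ft_force: [0.8, -0.4, 0.5]
gripper_width: 0.0593
grip_force: 0.0
```

Emit:
move_arm(moves=[{"xyz": [0,0,0],"angular": [0,0,0.9],"jaw": 0.4},{"xyz": [0,0,0],"angular": [0,0,0.9],"jaw": 0.4},{"xyz": [0,0,0],"angular": [0,0,0.9],"jaw": 0.4},{"xyz": [0,0,0],"angular": [0,0,0.9],"jaw": 0.4},{"xyz": [0,0,0],"angular": [0,0,0.9],"jaw": 0.4},{"xyz": [0,0,0],"angular": [0,0,0.9],"jaw": 0.4},{"xyz": [0,0,0],"angular": [0,0,0.9],"jaw": 0.4},{"xyz": [0,0,0],"angular": [0,0,0.9],"jaw": 0.4},{"xyz": [0,0,0],"angular": [0,0,0.9],"jaw": 0.4},{"xyz": [0,0,0],"angular": [0,0,0.9],"jaw": 0.4},{"xyz": [0,0,0],"angular": [0,0,0.9],"jaw": 0.4},{"xyz": [0,0,0],"angular": [0,0,0.9],"jaw": 0.4},{"xyz": [0,0,0],"angular": [0,0,0.9],"jaw": 0.4},{"xyz": [0,0,0],"angular": [0,0,0.9],"jaw": 0.4},{"xyz": [0,0,0],"angular": [0,0,0.9],"jaw": 0.4},{"xyz": [0,0,0],"angular": [0,0,0.9],"jaw": 0.4},{"xyz": [0,0,0],"angular": [0,0,0.9],"jaw": 0.4},{"xyz": [0,0,0],"angular": [0,0,0.9],"jaw": 0.4},{"xyz": [0,0,0],"angular": [0,0,0.4],"jaw": 0.4},{"xyz": [0,0,0],"angular": [0,0,0],"jaw": 0.4}])

```text
time_s: 41.33
tcp_pos: [0.682, 0.1462, 0.1285]
ee_rot: [-2.431, -1.986, 0.005]
ft_force: [-0.9, 0.9, 0.0]
gripper_width: 0.0596
grip_force: 0.0
```

Emit:
move_arm(moves=[{"xyz": [0,0,0.8],"angular": [0,0,0],"jaw": 0.4},{"xyz": [0,0,0.8],"angular": [0,0,0],"jaw": 0.4},{"xyz": [0,0,0.8],"angular": [0,0,0],"jaw": 0.4},{"xyz": [0,0,0.5],"angular": [0,0,0],"jaw": 0.4},{"xyz": [0,0,0.15],"angular": [0,0,0],"jaw": 0.4},{"xyz": [0,0,0],"angular": [0,0,0],"jaw": -1},{"xyz": [0,0,0],"angular": [0,0,0],"jaw": -1},{"xyz": [0,0,0],"angular": [0,0,0],"jaw": -1},{"xyz": [0,0,0],"angular": [0,0,0],"jaw": -1},{"xyz": [0,0,0],"angular": [0,0,0],"jaw": -1},{"xyz": [0,0,0],"angular": [0,0,0],"jaw": -1},{"xyz": [0,0,0],"angular": [0,0,0],"jaw": -1},{"xyz": [0,0,0],"angular": [0,0,0],"jaw": -1}], force=30)

```text
time_s: 42.42
tcp_pos: [0.6849, 0.1464, 0.0561]
ee_rot: [2.43, 1.987, 0.005]
ft_force: [2.3, -0.5, 3.9]
gripper_width: 0.0133
grip_force: 33.2
```

Now I turn it back (counter-clockwise seen from above), about 86°.

Emit:
move_arm(moves=[{"xyz": [0,0,0],"angular": [0,0,-0.8],"jaw": -1},{"xyz": [0,0,0],"angular": [0,0,-0.8],"jaw": -1},{"xyz": [0,0,0],"angular": [0,0,-0.8],"jaw": -1},{"xyz": [0,0,0],"angular": [0,0,-0.8],"jaw": -1},{"xyz": [0,0,0],"angular": [0,0,-0.8],"jaw": -1},{"xyz": [0,0,0],"angular": [0,0,-0.8],"jaw": -1},{"xyz": [0,0,0],"angular": [0,0,-0.8],"jaw": -1},{"xyz": [0,0,0],"angular": [0,0,-0.8],"jaw": -1},{"xyz": [0,0,0],"angular": [0,0,-0.8],"jaw": -1},{"xyz": [0,0,0],"angular": [0,0,-0.8],"jaw": -1},{"xyz": [0,0,0],"angular": [0,0,-0.8],"jaw": -1},{"xyz": [0,0,0],"angular": [0,0,-0.8],"jaw": -1},{"xyz": [0,0,0],"angular": [0,0,-0.8],"jaw": -1},{"xyz": [0,0,0],"angular": [0,0,-0.8],"jaw": -1},{"xyz": [0,0,0],"angular": [0,0,-0.8],"jaw": -1},{"xyz": [0,0,0],"angular": [0,0,-0.8],"jaw": -1},{"xyz": [0,0,0],"angular": [0,0,-0.8],"jaw": -1},{"xyz": [0,0,0],"angular": [0,0,-0.4],"jaw": -1},{"xyz": [0,0,0],"angular": [0,0,0],"jaw": -1},{"xyz": [0,0,0],"angular": [0,0,0],"jaw": -1}])

```text
time_s: 44.08
tcp_pos: [0.686, 0.1468, 0.0561]
ee_rot: [0.478, 3.099, 0.003]
ft_force: [6.1, 0.8, 1.8]
gripper_width: 0.0132
grip_force: 29.4
```

```bash
python3 - <<'E'
from h import *
s=observe();print(s["time_s"],s["tcp_pos"],s["ft_force"],s["torque"],s["gripper_width"])
y=pose()[1].as_matrix()[:,1];print(np.degrees(np.arctan2(y[1],y[0])))
E
```

```text
44.0833 [0.68600461 0.14684664 0.05606798] [6.05457592 0.76572212 1.83345635] [ 0.1264348  -1.13238542  0.01592574] 0.013189347563196523
72.47689207201765
```

Emit:
move_arm(moves=[{"xyz": [0,0,0],"angular": [0,0,-0.4],"jaw": -1},{"xyz": [0,0,0],"angular": [0,0,-0.4],"jaw": -1},{"xyz": [0,0,0],"angular": [0,0,-0.3],"jaw": -1},{"xyz": [0,0,0],"angular": [0,0,0],"jaw": -1},{"xyz": [0,0,0],"angular": [0,0,0],"jaw": -1}])

```text
time_s: 44.5
tcp_pos: [0.6858, 0.147, 0.0561]
ee_rot: [0.302, 3.122, 0.004]
ft_force: [5.6, 1.0, 1.3]
gripper_width: 0.0132
grip_force: 38.6
```

```bash
python3 - <<'E'
from h import *
s=observe();print(s["time_s"],s["tcp_pos"],s["ft_force"],s["torque"],s["gripper_width"])
y=pose()[1].as_matrix()[:,1];print(np.degrees(np.arctan2(y[1],y[0])))
E
```

```text
44.5 [0.68581466 0.14695811 0.05610298] [5.59283866 0.96352152 1.2799193 ] [ 0.24609288 -1.01513423 -0.81958378] 0.013174525019646003
78.93731997277914
```

Emit:
move_arm(moves=[{"xyz": [0,0,0],"angular": [0,0,0],"jaw": 0.2},{"xyz": [0,0,0],"angular": [0,0,0],"jaw": 0.2},{"xyz": [0,0,0],"angular": [0,0,0],"jaw": 0.2},{"xyz": [0,0,0],"angular": [0,0,0],"jaw": 0.2},{"xyz": [0,0,-0.6],"angular": [0,0,0],"jaw": 0.2},{"xyz": [0,0,-0.8],"angular": [0,0,0],"jaw": 0.2},{"xyz": [0,0,-0.8],"angular": [0,0,0],"jaw": 0.2},{"xyz": [0,0,-0.8],"angular": [0,0,-0.5],"jaw": 0.2},{"xyz": [0,0,0],"angular": [0,0,-0.5],"jaw": 0.2},{"xyz": [0,0,0],"angular": [0,0,-0.5],"jaw": 0.2},{"xyz": [0,0,0],"angular": [0,0,0],"jaw": 0.2},{"xyz": [0,0,0],"angular": [0,0,0],"jaw": 0.2}])

```text
time_s: 45.5
tcp_pos: [0.6826, 0.1463, 0.1291]
ee_rot: [-0.054, -3.14, 0.0]
ft_force: [-0.0, -0.0, -0.6]
gripper_width: 0.0512
grip_force: 0.0
```

```bash
python3 - <<'E'
from h import *
for n in("side","top","side","top"):
  p=optics.get_image(n)
  for x in("pallet","board1"):print(n,x,[(np.round(d["position"],4),round(d["confidence"],2)) for d in optics.landmark_of(x,p)])
  if n=="side":q=p
a=plan((.574,-.0146,.13),down(88.1));plan((.574,-.0146,.037),a[1],a)
u,v=proj(q,(.63,.06,.05)).astype(int);cv2.imwrite("pics/dimc.png",cv2.resize(q["img"][v-50:v+50,u-66:u+66],(792,600),interpolation=2))
E
```

```text
side pallet [(array([ 0.5673, -0.0779,  0.0237]), 0.97), (array([ 0.5677, -0.0165,  0.029 ]), 0.72), (array([ 0.5645, -0.2824,  0.022 ]), 0.63)]
side board1 [(array([ 0.3529, -0.2366,  0.0028]), 0.96), (array([ 0.5719, -0.0812,  0.026 ]), 0.81), (array([ 0.3325, -0.0791,  0.0017]), 0.76), (array([ 0.5683, -0.0147,  0.0289]), 0.75)]
top pallet [(array([ 0.5725, -0.0789,  0.0257]), 0.63)]
top board1 [(array([ 0.3544, -0.2325,  0.0016]), 0.84), (array([ 0.3331, -0.0756, -0.003 ]), 0.81), (array([ 0.5682, -0.0787,  0.0296]), 0.74), (array([ 5.677e-01, -2.852e-01, -5.000e-04]), 0.68), (array([ 0.5768, -0.0159,  0.025 ]), 0.67)]
side pallet [(array([ 0.5678, -0.08  ,  0.0241]), 0.71), (array([0.5748, 0.1059, 0.0678]), 0.62)]
side board1 [(array([ 0.3566, -0.2357,  0.0031]), 0.98), (array([ 0.5687, -0.0827,  0.0305]), 0.96), (array([ 0.5662, -0.0175,  0.0268]), 0.89), (array([ 0.3322, -0.079 ,  0.0054]), 0.59)]
top pallet [(array([ 0.569 , -0.0789,  0.0243]), 0.98)]
top board1 [(array([ 0.5718, -0.0803,  0.0326]), 0.87), (array([ 0.3312, -0.0763, -0.0018]), 0.84), (array([ 0.3557, -0.2306,  0.0018]), 0.82), (array([ 0.5757, -0.013 ,  0.0268]), 0.78)]
turn total [0. 0. 0.] | shift total after turn [ 4.15 -6.58 -0.02]  (before turn [ 4.15 -6.58 -0.02] )
turn total [0. 0. 0.] | shift total after turn [0.   0.   3.72]  (before turn [0.   0.   3.72] )
```

View pics/dimc.png

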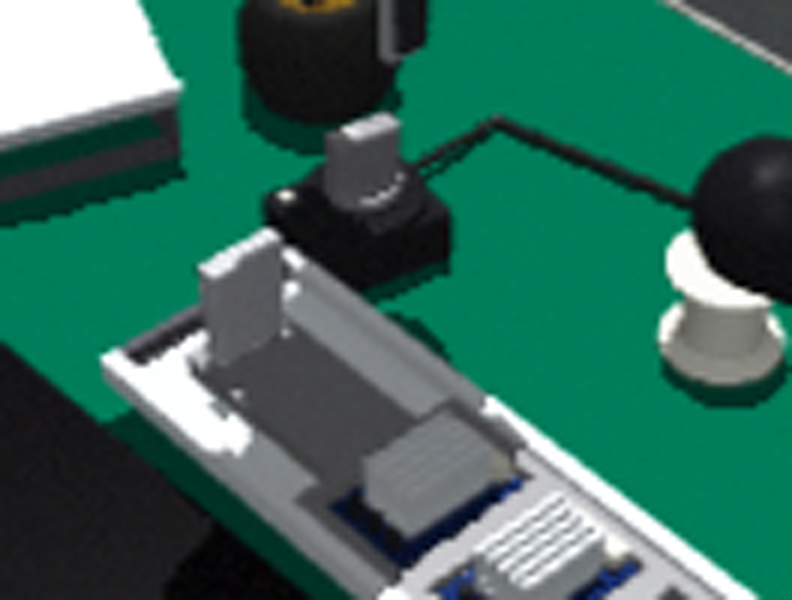

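The dimmer is back at its start and both boards are seated. Next I pick up the pocket-3 board.

Emit:
move_arm(moves=[{"xyz": [0.53,-0.82,0],"angular": [0,0,0],"jaw": 0.2},{"xyz": [0.53,-0.82,0],"angular": [0,0,0],"jaw": 0.2},{"xyz": [0.53,-0.82,0],"angular": [0,0,0],"jaw": 0.2},{"xyz": [0.53,-0.82,0],"angular": [0,0,0],"jaw": 0.2},{"xyz": [0.53,-0.82,0],"angular": [0,0,0],"jaw": 0.2},{"xyz": [0.53,-0.82,0],"angular": [0,0,0],"jaw": 0.2},{"xyz": [0.52,-0.83,0],"angular": [0,0,0],"jaw": 0.2},{"xyz": [0.52,-0.83,0],"angular": [0,0,0],"jaw": 0.2},{"xyz": [0,0,0],"angular": [0,0,0],"jaw": 0.2},{"xyz": [0,0,0],"angular": [0,0,0],"jaw": 0.2},{"xyz": [0,0,0],"angular": [0,0,0],"jaw": 0.2},{"xyz": [0,0,0],"angular": [0,0,0],"jaw": 0.2}])

```text
time_s: 47.1
tcp_pos: [0.5731, -0.014, 0.1297]
ee_rot: [0.05, 3.14, 0.001]
ft_force: [0.6, 0.3, 0.1]
gripper_width: 0.0512
grip_force: 0.0
```

Emit:
move_arm(moves=[{"xyz": [0,0,0.8],"angular": [0,0,0],"jaw": 0.2},{"xyz": [0,0,0.8],"angular": [0,0,0],"jaw": 0.2},{"xyz": [0,0,0.8],"angular": [0,0,0],"jaw": 0.2},{"xyz": [0,0,0.7],"angular": [0,0,0],"jaw": 0.2},{"xyz": [0,0,0.4],"angular": [0,0,0],"jaw": 0.2},{"xyz": [0,0,0.2],"angular": [0,0,0],"jaw": 0.2},{"xyz": [0,0,0],"angular": [0,0,0],"jaw": -1},{"xyz": [0,0,0],"angular": [0,0,0],"jaw": -1},{"xyz": [0,0,0],"angular": [0,0,0],"jaw": -1},{"xyz": [0,0,0],"angular": [0,0,0],"jaw": -1},{"xyz": [0,0,0],"angular": [0,0,0],"jaw": -1},{"xyz": [0,0,0],"angular": [0,0,0],"jaw": -1}], force=60)

```text
time_s: 48.1
tcp_pos: [0.573, -0.0147, 0.0378]
ee_rot: [0.052, 3.14, -0.0]
ft_force: [-0.0, 0.8, 2.2]
gripper_width: 0.0265
grip_force: 60.9
```

Emit:
move_arm(moves=[{"xyz": [0,0,-0.3],"angular": [0,0,0],"jaw": -1},{"xyz": [0,0,-0.6],"angular": [0,0,0],"jaw": -1},{"xyz": [0,0,-0.8],"angular": [0,0,0],"jaw": -1},{"xyz": [0,0,-0.8],"angular": [0,0,0],"jaw": -1},{"xyz": [0,0,-0.8],"angular": [0,0,0],"jaw": -1},{"xyz": [0,0,-0.8],"angular": [0,0,0],"jaw": -1},{"xyz": [0,0,-0.8],"angular": [0,0,0],"jaw": -1},{"xyz": [0,0,-0.8],"angular": [0,0,0],"jaw": -1},{"xyz": [0,0,-0.3],"angular": [0,0,0],"jaw": -1},{"xyz": [0,0,0],"angular": [0,0,0],"jaw": -1},{"xyz": [0,0,0],"angular": [0,0,0],"jaw": -1}])

```text
time_s: 49.02
tcp_pos: [0.5725, -0.0147, 0.187]
ee_rot: [0.052, 3.141, 0.0]
ft_force: [-0.5, 0.3, -1.7]
gripper_width: 0.0268
grip_force: 60.6
```

```bash
cat >> h.py <<'E'
a=np.radians(71.2);hh=np.array([np.cos(a),np.sin(a),0]);yb=np.array([-np.sin(a),np.cos(a),0])
xb=np.cos(.35)*hh+np.sin(.35)*np.array([0,0,1]);zb=np.cross(xb,yb);OB=np.array([.5555,.3575,.056])
def bedp(X,Y,Z): return OB+X*xb+Y*yb+Z*zb
E
python3 - <<'E'
from h import *
D=[]
for n in("side","top")*2:
  p=optics.get_image(n); D+=[(n,d["position"],d["confidence"]) for d in optics.landmark_of("bed",p)]
print(D); print(xb,yb,zb)
Rt=down(161.2,-zb); print(observe()["tcp_pos"])
m=plan(bedp(0,.08,.075),Rt); print(m[0]); n=plan(bedp(0,.08,.013),Rt,m)
E
```

```text
[('side', [0.5546, 0.3553, 0.0575], 0.92), ('top', [0.5563, 0.3591, 0.0538], 0.91), ('side', [0.5776, 0.1062, 0.07], 0.67), ('side', [0.557, 0.3562, 0.0568], 0.64), ('side', [0.6802, 0.1445, 0.0607], 0.25), ('top', [0.5545, 0.3564, 0.0547], 0.7)]
[0.3027276  0.88925648 0.34289781] [-0.94664926  0.3222657   0.        ] [-0.1105042  -0.32460396  0.93937271]
[ 0.57196496 -0.01461047  0.18633772]
turn total [ -2.12  -2.88 -12.05] | shift total after turn [-11.25   8.62   6.66]  (before turn [ 4.5 14.8  2.4] )
[0.47148024 0.35893596 0.12645295]
turn total [0. 0. 0.] | shift total after turn [0.   0.   2.48]  (before turn [0.   0.   2.48] )
```

Emit:
move_arm(moves=[{"xyz": [0.28,0.92,0.15],"angular": [0,0,0],"jaw": -1},{"xyz": [0.28,0.92,0.15],"angular": [0,0,0],"jaw": -1},{"xyz": [0.28,0.92,0.15],"angular": [0,0,0],"jaw": -1},{"xyz": [0.28,0.92,0.15],"angular": [0,0,0],"jaw": -1},{"xyz": [0.28,0.92,0.15],"angular": [0,0,0],"jaw": -1},{"xyz": [0.28,0.92,0.15],"angular": [0,0,0],"jaw": -1},{"xyz": [0.28,0.92,0.15],"angular": [0,0,0],"jaw": -1},{"xyz": [0.28,0.92,0.15],"angular": [0,0,0],"jaw": -1},{"xyz": [0.28,0.93,0.15],"angular": [0,0,0],"jaw": -1},{"xyz": [0.28,0.93,0.15],"angular": [0,0,0],"jaw": -1},{"xyz": [0.28,0.93,0.15],"angular": [0,0,0],"jaw": -1},{"xyz": [0.28,0.93,0.15],"angular": [0,0,0],"jaw": -1},{"xyz": [0.28,0.93,0.15],"angular": [0,0,0],"jaw": -1},{"xyz": [0.28,0.93,0.15],"angular": [0,0,0],"jaw": -1},{"xyz": [0.28,0.93,0.15],"angular": [0,0,0],"jaw": -1},{"xyz": [0.3,0.93,0.15],"angular": [0,0,0],"jaw": -1}])

```text
time_s: 50.75
tcp_pos: [0.4717, 0.36, 0.1267]
ee_rot: [0.052, 3.141, -0.0]
ft_force: [0.8, 0.0, -0.9]
gripper_width: 0.0265
grip_force: 60.6
```

Emit:
move_arm(moves=[{"xyz": [0,0,0],"angular": [-0.15,-0.21,-0.86],"jaw": -1},{"xyz": [0,0,0],"angular": [-0.15,-0.21,-0.86],"jaw": -1},{"xyz": [0,0,0],"angular": [-0.15,-0.21,-0.86],"jaw": -1},{"xyz": [0,0,0],"angular": [-0.15,-0.21,-0.86],"jaw": -1},{"xyz": [0,0,0],"angular": [-0.15,-0.21,-0.86],"jaw": -1},{"xyz": [0,0,0],"angular": [-0.15,-0.21,-0.86],"jaw": -1},{"xyz": [0,0,0],"angular": [-0.15,-0.21,-0.86],"jaw": -1},{"xyz": [0,0,0],"angular": [-0.15,-0.21,-0.86],"jaw": -1},{"xyz": [0,0,0],"angular": [-0.15,-0.2,-0.86],"jaw": -1},{"xyz": [0,0,0],"angular": [-0.15,-0.2,-0.86],"jaw": -1},{"xyz": [0,0,0],"angular": [-0.15,-0.2,-0.86],"jaw": -1},{"xyz": [0,0,0],"angular": [-0.15,-0.2,-0.86],"jaw": -1},{"xyz": [0,0,0],"angular": [-0.16,-0.2,-0.86],"jaw": -1},{"xyz": [0,0,0],"angular": [-0.16,-0.2,-0.86],"jaw": -1},{"xyz": [0,0,0],"angular": [0,0,0],"jaw": -1},{"xyz": [0,0,0],"angular": [0,0,0],"jaw": -1},{"xyz": [0,0,0],"angular": [0,0,0],"jaw": -1}])

```text
time_s: 52.17
tcp_pos: [0.472, 0.3589, 0.127]
ee_rot: [-1.653, 2.314, 0.288]
ft_force: [0.4, -0.1, -0.6]
gripper_width: 0.0266
grip_force: 60.6
```

```bash
python3 - <<'E'
from h import *
for n in("side","top"):
  p=optics.get_image(n); print(n,[(np.round(d["position"],4),round(d["confidence"],2)) for d in optics.landmark_of("board1",p)])
  if n=="side":q=p
s=observe();print(s["tcp_pos"],s["gripper_width"],s["joints"].round(2),s["ft_force"])
Rt=down(161.2,-zb); plan(bedp(0,.08,.03),Rt); plan(bedp(0,.08,.011),Rt)
u,v=proj(q,(.5,.36,.09)).astype(int);v=max(v,50);cv2.imwrite("pics/rack1.png",cv2.resize(q["img"][v-50:v+50,u-66:u+66],(792,600),interpolation=2))
E
```

```text
side [(array([ 3.528e-01, -2.373e-01,  3.000e-04]), 0.94), (array([ 0.5688, -0.0802,  0.026 ]), 0.82), (array([0.4689, 0.3602, 0.1168]), 0.75)]
top [(array([ 0.3327, -0.0763, -0.0018]), 0.89), (array([ 0.5693, -0.0798,  0.0328]), 0.8), (array([ 0.3544, -0.2317,  0.0038]), 0.58), (array([0.4732, 0.3579, 0.1182]), 0.49)]
[0.47205419 0.35916032 0.12717683] 0.02660224660949192 [ 0.41  0.26 -0.43  0.64  0.25 -0.8 ] [ 0.42623948  0.43210462 -1.36588865]
turn total [-0.02 -0.02 -0.  ] | shift total after turn [0.02 0.02 1.82]  (before turn [0.02 0.02 1.82] )
turn total [-0.02 -0.02 -0.  ] | shift total after turn [0.02 0.02 2.58]  (before turn [0.02 0.03 2.58] )
```

View pics/rack1.png

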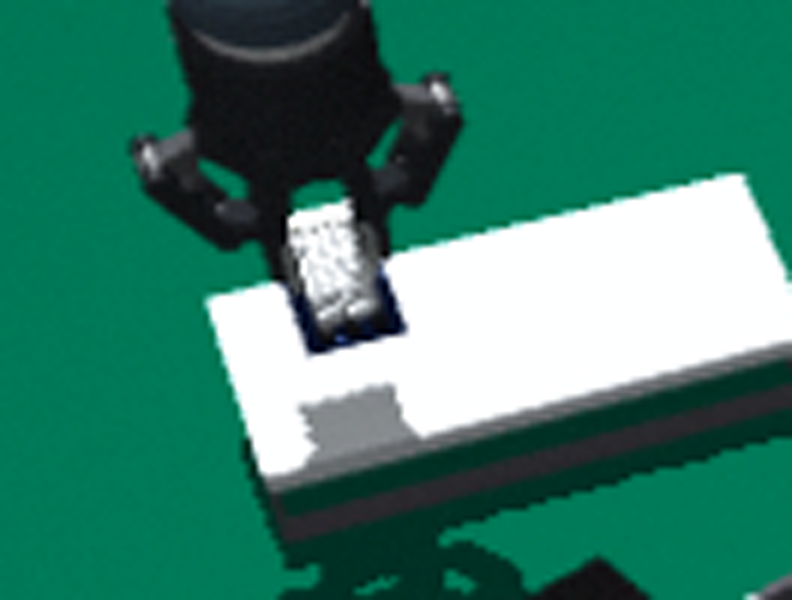

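The board hovers parallel over the left part of the bed. I lower it gently.

Emit:
move_arm(moves=[{"xyz": [0,0,0.5],"angular": [0,0,0],"jaw": -1},{"xyz": [0,0,0.6],"angular": [0,0,0],"jaw": -1},{"xyz": [0,0,0.5],"angular": [0,0,0],"jaw": -1},{"xyz": [0,0,0.3],"angular": [0,0,0],"jaw": -1},{"xyz": [0,0,0.2],"angular": [0,0,0],"jaw": -1},{"xyz": [0,0,0.15],"angular": [0,0,0],"jaw": -1},{"xyz": [0,0,0.15],"angular": [0,0,0],"jaw": -1},{"xyz": [0,0,0],"angular": [0,0,0],"jaw": -1},{"xyz": [0,0,0],"angular": [0,0,0],"jaw": -1}])

```text
time_s: 53.12
tcp_pos: [0.479, 0.3782, 0.0709]
ee_rot: [-1.655, 2.312, 0.288]
ft_force: [0.4, -1.4, -0.6]
gripper_width: 0.0266
grip_force: 60.6
```

Emit:
move_arm(moves=[{"xyz": [0,0,0.08],"angular": [0,0,0],"jaw": -1},{"xyz": [0,0,0.08],"angular": [0,0,0],"jaw": -1},{"xyz": [0,0,0.08],"angular": [0,0,0],"jaw": -1},{"xyz": [0,0,0],"angular": [0,0,0],"jaw": -1},{"xyz": [0,0,0],"angular": [0,0,0],"jaw": -1}])

```text
time_s: 53.53
tcp_pos: [0.4798, 0.3802, 0.0652]
ee_rot: [-1.654, 2.312, 0.288]
ft_force: [0.1, 0.3, -0.0]
gripper_width: 0.0265
grip_force: 60.8
```

Emit:
move_arm(moves=[{"xyz": [0,0,0.08],"angular": [0,0,0],"jaw": -1},{"xyz": [0,0,0.06],"angular": [0,0,0],"jaw": -1},{"xyz": [0,0,0],"angular": [0,0,0],"jaw": -1},{"xyz": [0,0,0],"angular": [0,0,0],"jaw": -1}])

```text
time_s: 53.87
tcp_pos: [0.4799, 0.3803, 0.0651]
ee_rot: [-1.653, 2.312, 0.287]
ft_force: [-13.1, -17.2, 31.0]
gripper_width: 0.0266
grip_force: 65.3
```

Emit:
move_arm(moves=[{"xyz": [0,0,-0.1],"angular": [0,0,0],"jaw": -1},{"xyz": [0,0,0],"angular": [0,0,0],"jaw": -1},{"xyz": [0,0,0],"angular": [0,0,0],"jaw": 0.06},{"xyz": [0,0,0],"angular": [0,0,0],"jaw": 0.06},{"xyz": [0,0,0],"angular": [0,0,0],"jaw": 0.06},{"xyz": [0,0,0],"angular": [0,0,0],"jaw": 0.06},{"xyz": [0,0,0],"angular": [0,0,0],"jaw": 0.06},{"xyz": [0,0,-0.4],"angular": [0,0,0],"jaw": 0.06},{"xyz": [0,0,-0.8],"angular": [0,0,0],"jaw": 0.06},{"xyz": [0,0,-0.8],"angular": [0,0,0],"jaw": 0.06},{"xyz": [0,0,-0.8],"angular": [0,0,0],"jaw": 0.06},{"xyz": [0,0,-0.8],"angular": [0,0,0],"jaw": 0.06},{"xyz": [0,0,0],"angular": [0,0,0],"jaw": 0.06},{"xyz": [0,0,0],"angular": [0,0,0],"jaw": 0.06}])

```text
time_s: 55.03
tcp_pos: [0.4707, 0.3517, 0.1506]
ee_rot: [-1.653, 2.31, 0.286]
ft_force: [0.3, 0.1, -0.7]
gripper_width: 0.0451
grip_force: 0.0
```

```bash
python3 - <<'E'
from h import *
B=np.column_stack([xb,yb,zb])
for n in("side","top")*2:
  p=optics.get_image(n)
  for d in optics.landmark_of("board1",p):
    P=np.array(d["position"]); print(n,P.round(4),round(d["confidence"],2), (B.T@(P-OB)).round(4) if P[1]>.2 else "")
s=observe();print(s["tcp_pos"],s["joints"].round(2))
a=plan((.5722,-.0806,.185),down(88.1)); plan((.5722,-.0806,.0375),a[1],a)
E
```

```text
side [ 0.3289 -0.0791  0.0012] 0.95 
side [ 0.5701 -0.0778  0.0292] 0.88 
side [0.4762 0.3805 0.0565] 0.7 [-0.0034  0.0825  0.0018]
side [ 0.3541 -0.2346  0.002 ] 0.69 
top [ 0.357  -0.2327  0.0022] 0.82 
top [ 0.3299 -0.0749  0.    ] 0.58 
top [0.4831 0.3801 0.0543] 0.56 [-0.0024  0.0758 -0.0009]
side [ 0.3561 -0.2368  0.004 ] 0.92 
side [0.4783 0.3791 0.0574] 0.85 [-0.0037  0.08    0.0028]
side [ 0.3317 -0.078   0.0012] 0.81 
side [ 0.5707 -0.0829  0.0293] 0.75 
side [ 0.572  -0.0187  0.026 ] 0.75 
top [ 0.3549 -0.2338 -0.    ] 0.95 
top [ 0.5697 -0.0825  0.0317] 0.92 
top [0.4823 0.3819 0.0521] 0.72 [-0.0018  0.0772 -0.0035]
top [ 0.3308 -0.0762 -0.0009] 0.58 
[0.46900258 0.35138471 0.1478039 ] [ 0.4   0.23 -0.41  0.7   0.26 -0.81]
turn total [ 2.1   2.86 12.05] | shift total after turn [ -4.7  -17.13  -1.49]  (before turn [13.63 -9.49 -6.49] )
turn total [0. 0. 0.] | shift total after turn [0.  0.  5.9]  (before turn [0.  0.  5.9] )
```

Emit:
move_arm(moves=[{"xyz": [0,0,-0.5],"angular": [0.15,0.2,0.86],"jaw": 0.2},{"xyz": [0,0,-0.5],"angular": [0.15,0.2,0.86],"jaw": 0.2},{"xyz": [0,0,0],"angular": [0.15,0.2,0.86],"jaw": 0.2},{"xyz": [0,0,0],"angular": [0.15,0.2,0.86],"jaw": 0.2},{"xyz": [0,0,0],"angular": [0.15,0.2,0.86],"jaw": 0.2},{"xyz": [0,0,0],"angular": [0.15,0.2,0.86],"jaw": 0.2},{"xyz": [0,0,0],"angular": [0.15,0.2,0.86],"jaw": 0.2},{"xyz": [0,0,0],"angular": [0.15,0.2,0.86],"jaw": 0.2},{"xyz": [0,0,0],"angular": [0.15,0.21,0.86],"jaw": 0.2},{"xyz": [0,0,0],"angular": [0.15,0.21,0.86],"jaw": 0.2},{"xyz": [0,0,0],"angular": [0.15,0.21,0.86],"jaw": 0.2},{"xyz": [0,0,0],"angular": [0.15,0.21,0.86],"jaw": 0.2},{"xyz": [0,0,0],"angular": [0.15,0.21,0.86],"jaw": 0.2},{"xyz": [0,0,0],"angular": [0.15,0.21,0.86],"jaw": 0.2},{"xyz": [0,0,0],"angular": [0,0,0],"jaw": 0.2},{"xyz": [0,0,0],"angular": [0,0,0],"jaw": 0.2}])

```text
time_s: 56.77
tcp_pos: [0.4668, 0.344, 0.1717]
ee_rot: [-0.047, -3.141, -0.003]
ft_force: [0.7, 0.4, 0.5]
gripper_width: 0.0512
grip_force: 0.0
```

```bash
python3 - <<'E'
from h import *
print(pose()[0]); a=plan((.572,-.0806,.14),down(88.1))
E
```

```text
[0.46681611 0.34397446 0.17168294]
turn total [ 0.02 -0.    0.03] | shift total after turn [ -4.77 -16.83   1.27]  (before turn [ -4.71 -16.85   1.23] )
```

Emit:
move_arm(moves=[{"xyz": [-0.26,-0.93,0.07],"angular": [0,0,0.03],"jaw": 0.2},{"xyz": [-0.26,-0.93,0.07],"angular": [0.02,0,0],"jaw": 0.2},{"xyz": [-0.26,-0.93,0.07],"angular": [0,0,0],"jaw": 0.2},{"xyz": [-0.26,-0.93,0.07],"angular": [0,0,0],"jaw": 0.2},{"xyz": [-0.26,-0.93,0.07],"angular": [0,0,0],"jaw": 0.2},{"xyz": [-0.26,-0.93,0.07],"angular": [0,0,0],"jaw": 0.2},{"xyz": [-0.26,-0.93,0.07],"angular": [0,0,0],"jaw": 0.2},{"xyz": [-0.26,-0.93,0.07],"angular": [0,0,0],"jaw": 0.2},{"xyz": [-0.26,-0.94,0.07],"angular": [0,0,0],"jaw": 0.2},{"xyz": [-0.27,-0.94,0.07],"angular": [0,0,0],"jaw": 0.2},{"xyz": [-0.27,-0.94,0.07],"angular": [0,0,0],"jaw": 0.2},{"xyz": [-0.27,-0.94,0.07],"angular": [0,0,0],"jaw": 0.2},{"xyz": [-0.27,-0.94,0.07],"angular": [0,0,0],"jaw": 0.2},{"xyz": [-0.27,-0.94,0.07],"angular": [0,0,0],"jaw": 0.2},{"xyz": [-0.27,-0.94,0.07],"angular": [0,0,0],"jaw": 0.2},{"xyz": [-0.27,-0.94,0.07],"angular": [0,0,0],"jaw": 0.2},{"xyz": [-0.27,-0.94,0.07],"angular": [0,0,0],"jaw": 0.2},{"xyz": [-0.27,-0.94,0.08],"angular": [0,0,0],"jaw": 0.2},{"xyz": [0,0,0],"angular": [0,0,0],"jaw": 0.2},{"xyz": [0,0,0],"angular": [0,0,0],"jaw": 0.2}])

```text
time_s: 58.43
tcp_pos: [0.5707, -0.0822, 0.1402]
ee_rot: [0.057, 3.141, 0.001]
ft_force: [-0.4, 0.6, 0.6]
gripper_width: 0.0512
grip_force: 0.0
```

```bash
python3 - <<'E'
from h import *
B=np.column_stack([xb,yb,zb])
for n in("side","top"):
  p=optics.get_image(n)
  for d in optics.landmark_of("board1",p):
    P=np.array(d["position"]); print(n,P.round(4),round(d["confidence"],2), (B.T@(P-OB)).round(4) if P[1]>.2 else "")
print(pose()[0]); a=plan((.5715,-.0806,.0375),down(88.1))
E
```

```text
side [ 0.5706 -0.0822  0.0292] 0.93 
side [ 3.307e-01 -7.860e-02  3.000e-04] 0.72 
side [ 0.356  -0.2372 -0.0004] 0.68 
side [0.4771 0.3842 0.0563] 0.6 [0.0001 0.0828 0.0003]
top [ 0.356  -0.2347  0.0027] 0.65 
top [0.4815 0.3823 0.0557] 0.57 [-0.0005  0.078  -0.0002]
[ 0.57052663 -0.08012311  0.14051149]
turn total [ 0. -0. -0.] | shift total after turn [-0.04 -0.02  4.12]  (before turn [-0.04 -0.02  4.12] )
```

Emit:
move_arm(moves=[{"xyz": [-0.04,-0.02,0.8],"angular": [0,0,0],"jaw": 0.2},{"xyz": [0,0,0.8],"angular": [0,0,0],"jaw": 0.2},{"xyz": [0,0,0.8],"angular": [0,0,0],"jaw": 0.2},{"xyz": [0,0,0.8],"angular": [0,0,0],"jaw": 0.2},{"xyz": [0,0,0.5],"angular": [0,0,0],"jaw": 0.2},{"xyz": [0,0,0.25],"angular": [0,0,0],"jaw": 0.2},{"xyz": [0,0,0.15],"angular": [0,0,0],"jaw": 0.2},{"xyz": [0,0,0],"angular": [0,0,0],"jaw": -1},{"xyz": [0,0,0],"angular": [0,0,0],"jaw": -1},{"xyz": [0,0,0],"angular": [0,0,0],"jaw": -1},{"xyz": [0,0,0],"angular": [0,0,0],"jaw": -1},{"xyz": [0,0,0],"angular": [0,0,0],"jaw": -1},{"xyz": [0,0,0],"angular": [0,0,0],"jaw": -1}], force=60)

```text
time_s: 59.72
tcp_pos: [0.5728, -0.0819, 0.039]
ee_rot: [0.055, 3.139, -0.0]
ft_force: [-1.0, -0.2, 5.6]
gripper_width: 0.0267
grip_force: 61.5
```

Emit:
move_arm(moves=[{"xyz": [0,0,-0.3],"angular": [0,0,0],"jaw": -1},{"xyz": [0,0,-0.6],"angular": [0,0,0],"jaw": -1},{"xyz": [0,0,-0.8],"angular": [0,0,0],"jaw": -1},{"xyz": [0,0,-0.8],"angular": [0,0,0],"jaw": -1},{"xyz": [0,0,-0.8],"angular": [0,0,0],"jaw": -1},{"xyz": [0,0,-0.8],"angular": [0,0,0],"jaw": -1},{"xyz": [0,0,-0.8],"angular": [0,0,0],"jaw": -1},{"xyz": [0,0,-0.8],"angular": [0,0,0],"jaw": -1},{"xyz": [0,0,-0.3],"angular": [0,0,0],"jaw": -1},{"xyz": [0,0,0],"angular": [0,0,0],"jaw": -1},{"xyz": [0,0,0],"angular": [0,0,0],"jaw": -1},{"xyz": [0,0,0],"angular": [0,0,0],"jaw": -1}])

```text
time_s: 60.72
tcp_pos: [0.571, -0.0816, 0.1864]
ee_rot: [-0.056, -3.138, -0.001]
ft_force: [0.4, -0.1, -2.0]
gripper_width: 0.0265
grip_force: 60.7
```

```bash
python3 - <<'E'
from h import *
p=optics.get_image("side")
for d in optics.landmark_of("board1",p): print(np.round(d["position"],4),round(d["confidence"],2))
Rt=down(161.2,-zb); print(observe()["tcp_pos"])
m=plan(bedp(0,-.005,.085),Rt); print(m[0]); n=plan(bedp(0,-.005,.0095),Rt,m)
E
```

```text
[ 0.5687 -0.0807  0.1781] 0.92
[ 0.3556 -0.2363 -0.0005] 0.84
[0.4761 0.3821 0.0538] 0.75
[ 0.3322 -0.0769  0.001 ] 0.72
[ 0.57086049 -0.0815071   0.18623697]
turn total [ -2.11  -2.89 -12.08] | shift total after turn [-13.64   6.04   7.13]  (before turn [ 1.37 16.35  2.03] )
[0.55084039 0.32829734 0.13584668]
turn total [0. 0. 0.] | shift total after turn [-0.   -0.    3.02]  (before turn [-0.   -0.    3.02] )
```

Emit:
move_arm(moves=[{"xyz": [0.07,0.91,0.11],"angular": [0,0,0],"jaw": -1},{"xyz": [0.07,0.91,0.11],"angular": [0,0,0],"jaw": -1},{"xyz": [0.07,0.91,0.11],"angular": [0,0,0],"jaw": -1},{"xyz": [0.07,0.91,0.11],"angular": [0,0,0],"jaw": -1},{"xyz": [0.07,0.91,0.11],"angular": [0,0,0],"jaw": -1},{"xyz": [0.07,0.91,0.11],"angular": [0,0,0],"jaw": -1},{"xyz": [0.07,0.91,0.11],"angular": [0,0,0],"jaw": -1},{"xyz": [0.08,0.91,0.11],"angular": [0,0,0],"jaw": -1},{"xyz": [0.08,0.91,0.11],"angular": [0,0,0],"jaw": -1},{"xyz": [0.08,0.91,0.11],"angular": [0,0,0],"jaw": -1},{"xyz": [0.08,0.91,0.11],"angular": [0,0,0],"jaw": -1},{"xyz": [0.08,0.91,0.11],"angular": [0,0,0],"jaw": -1},{"xyz": [0.08,0.91,0.11],"angular": [0,0,0],"jaw": -1},{"xyz": [0.08,0.91,0.12],"angular": [0,0,0],"jaw": -1},{"xyz": [0.08,0.91,0.12],"angular": [0,0,0],"jaw": -1},{"xyz": [0.08,0.9,0.12],"angular": [0,0,0],"jaw": -1},{"xyz": [0.08,0.9,0.12],"angular": [0,0,0],"jaw": -1},{"xyz": [0.08,0.9,0.12],"angular": [0,0,0],"jaw": -1}])

```text
time_s: 62.32
tcp_pos: [0.5512, 0.3287, 0.1356]
ee_rot: [-0.055, -3.139, 0.002]
ft_force: [-0.2, 0.3, -2.5]
gripper_width: 0.0267
grip_force: 60.7
```

Emit:
move_arm(moves=[{"xyz": [0,0,0],"angular": [-0.15,-0.21,-0.86],"jaw": -1},{"xyz": [0,0,0],"angular": [-0.15,-0.21,-0.86],"jaw": -1},{"xyz": [0,0,0],"angular": [-0.15,-0.21,-0.86],"jaw": -1},{"xyz": [0,0,0],"angular": [-0.15,-0.21,-0.86],"jaw": -1},{"xyz": [0,0,0],"angular": [-0.15,-0.21,-0.86],"jaw": -1},{"xyz": [0,0,0],"angular": [-0.15,-0.21,-0.86],"jaw": -1},{"xyz": [0,0,0],"angular": [-0.15,-0.21,-0.86],"jaw": -1},{"xyz": [0,0,0],"angular": [-0.15,-0.21,-0.86],"jaw": -1},{"xyz": [0,0,0],"angular": [-0.15,-0.2,-0.86],"jaw": -1},{"xyz": [0,0,0],"angular": [-0.15,-0.2,-0.86],"jaw": -1},{"xyz": [0,0,0],"angular": [-0.15,-0.2,-0.87],"jaw": -1},{"xyz": [0,0,0],"angular": [-0.15,-0.2,-0.87],"jaw": -1},{"xyz": [0,0,0],"angular": [-0.16,-0.2,-0.87],"jaw": -1},{"xyz": [0,0,0],"angular": [-0.16,-0.2,-0.87],"jaw": -1},{"xyz": [0,0,0],"angular": [0,0,0],"jaw": -1},{"xyz": [0,0,0],"angular": [0,0,0],"jaw": -1},{"xyz": [0,0,0],"angular": [0,0,0],"jaw": -1}])

```text
time_s: 63.73
tcp_pos: [0.5517, 0.3278, 0.1365]
ee_rot: [-1.655, 2.314, 0.287]
ft_force: [0.1, -0.4, -1.1]
gripper_width: 0.0264
grip_force: 60.7
```

```bash
python3 - <<'E'
from h import *
B=np.column_stack([xb,yb,zb])
for n in("side","top"):
  p=optics.get_image(n)
  for d in optics.landmark_of("board1",p):
    P=np.array(d["position"])
    if P[1]>.2: print(n,P.round(4),round(d["confidence"],2), (B.T@(P-OB)).round(4))
s=observe();print(s["tcp_pos"],s["gripper_width"],s["joints"].round(2))
plan(bedp(0,-.005,.0095),down(161.2,-zb))
E
```

```text
side [0.4746 0.3811 0.0572] 0.64 [-0.0031  0.0842  0.0024]
side [0.552  0.3306 0.1262] 0.59 [-0.0009 -0.0054  0.0751]
top [0.4834 0.3817 0.0547] 0.67 [-0.0008  0.0761 -0.0011]
[0.55203107 0.32826575 0.13716636] 0.02672751921484772 [ 0.3   0.36 -0.25  0.75  0.28 -0.91]
turn total [-0.03 -0.03  0.02] | shift total after turn [0.03 0.05 3.06]  (before turn [0.02 0.05 3.06] )
```

Emit:
move_arm(moves=[{"xyz": [0.02,0.05,0.5],"angular": [0,0,0],"jaw": -1},{"xyz": [0,0,0.7],"angular": [0,0,0],"jaw": -1},{"xyz": [0,0,0.7],"angular": [0,0,0],"jaw": -1},{"xyz": [0,0,0.5],"angular": [0,0,0],"jaw": -1},{"xyz": [0,0,0.25],"angular": [0,0,0],"jaw": -1},{"xyz": [0,0,0.12],"angular": [0,0,0],"jaw": -1},{"xyz": [0,0,0.08],"angular": [0,0,0],"jaw": -1},{"xyz": [0,0,0.08],"angular": [0,0,0],"jaw": -1},{"xyz": [0,0,0.06],"angular": [0,0,0],"jaw": -1},{"xyz": [0,0,0],"angular": [0,0,0],"jaw": -1},{"xyz": [0,0,0],"angular": [0,0,0],"jaw": -1},{"xyz": [0,0,0],"angular": [0,0,0],"jaw": -1}])

```text
time_s: 64.93
tcp_pos: [0.5595, 0.3519, 0.0672]
ee_rot: [-1.656, 2.31, 0.286]
ft_force: [0.1, -0.1, -0.8]
gripper_width: 0.0265
grip_force: 60.7
```

```bash
python3 - <<'E'
from h import *
B=np.column_stack([xb,yb,zb]);s=observe();print((B.T@(s["tcp_pos"]-OB)).round(4),s["ft_force"],s["gripper_width"])
E
```

```text
[ 0.0001 -0.0056  0.0119] [ 0.07793502 -0.05537413 -0.84714932] 0.026541233177880562
```

Emit:
move_arm(moves=[{"xyz": [0,0,0.06],"angular": [0,0,0],"jaw": -1},{"xyz": [0,0,0.05],"angular": [0,0,0],"jaw": -1},{"xyz": [0,0,0],"angular": [0,0,0],"jaw": -1},{"xyz": [0,0,0],"angular": [0,0,0],"jaw": -1}])

```text
time_s: 65.27
tcp_pos: [0.5598, 0.3523, 0.0664]
ee_rot: [-1.655, 2.31, 0.286]
ft_force: [-6.2, -8.2, 14.3]
gripper_width: 0.0265
grip_force: 62.9
```

Contact. I release, back off and look.

Emit:
move_arm(moves=[{"xyz": [0,0,-0.04],"angular": [0,0,0],"jaw": -1},{"xyz": [0,0,0],"angular": [0,0,0],"jaw": 0.06},{"xyz": [0,0,0],"angular": [0,0,0],"jaw": 0.06},{"xyz": [0,0,0],"angular": [0,0,0],"jaw": 0.06},{"xyz": [0,0,0],"angular": [0,0,0],"jaw": 0.06},{"xyz": [0,0,0],"angular": [0,0,0],"jaw": 0.06},{"xyz": [0,0,-0.4],"angular": [0,0,0],"jaw": 0.06},{"xyz": [0,0,-0.8],"angular": [0,0,0],"jaw": 0.06},{"xyz": [0,0,-0.8],"angular": [0,0,0],"jaw": 0.06},{"xyz": [0,0,-0.8],"angular": [0,0,0],"jaw": 0.06},{"xyz": [0,0,-0.8],"angular": [0,0,0],"jaw": 0.06},{"xyz": [0,0,-0.8],"angular": [0,0,0],"jaw": 0.06},{"xyz": [0,0,-0.8],"angular": [0,0,0],"jaw": 0.06},{"xyz": [0,0,-0.8],"angular": [0,0,0],"jaw": 0.06},{"xyz": [0,0,0],"angular": [0,0,0],"jaw": 0.06},{"xyz": [0,0,0],"angular": [0,0,0],"jaw": 0.06}])

```text
time_s: 66.6
tcp_pos: [0.5437, 0.3043, 0.208]
ee_rot: [-1.655, 2.308, 0.284]
ft_force: [1.1, 0.5, -0.4]
gripper_width: 0.0454
grip_force: 0.0
```

```bash
python3 - <<'E'
from h import *
B=np.column_stack([xb,yb,zb])
for n in("top","side","top","side"):
  p=optics.get_image(n)
  for d in optics.landmark_of("board1",p):
    P=np.array(d["position"]); print(n,P.round(4),round(d["confidence"],2), (B.T@(P-OB)).round(4) if P[1]>.2 else "")
  print([(np.round(d["position"],4)) for d in optics.landmark_of("pallet",p)])
print(pose()[0],observe()["ft_force"])
cv2.imwrite("pics/end.png",cv2.resize(p["img"][90:310,150:443],(799,600),interpolation=2))
E
```

```text
top [ 0.3562 -0.2356  0.003 ] 0.92 
top [ 0.3319 -0.0764 -0.0017] 0.86 
top [0.5592 0.3553 0.0567] 0.51 [-0.0006 -0.0042  0.001 ]
top [0.4826 0.3853 0.0535] 0.38 [ 0.0018  0.078  -0.0033]
[]
side [ 0.3547 -0.2367  0.0042] 0.78 
side [0.4751 0.3825 0.0584] 0.76 [-0.0013  0.0842  0.003 ]
side [ 0.3345 -0.0799  0.005 ] 0.67 
side [0.56   0.3572 0.0573] 0.61 [ 0.0015 -0.0044  0.0008]
[array([ 0.5678, -0.0827,  0.0246])]
top [ 0.3531 -0.2342  0.0025] 0.76 
top [ 0.3278 -0.0764  0.0006] 0.74 
top [0.5585 0.357  0.0619] 0.44 [ 0.0025 -0.003   0.0054]
top [0.4811 0.383  0.0525] 0.42 [-0.001   0.0786 -0.0033]
[array([ 0.5681, -0.0786,  0.0232]), array([0.4863, 0.3829, 0.0525])]
side [0.4771 0.3827 0.056 ] 0.87 [-0.0013  0.0823  0.0005]
side [0.5606 0.3534 0.0551] 0.85 [-0.0024 -0.0061 -0.0001]
side [ 0.3556 -0.2353  0.002 ] 0.69 
side [ 0.3328 -0.078   0.0025] 0.67 
[array([ 0.5696, -0.084 ,  0.0222])]
[0.54247745 0.30434129 0.20587694] [ 0.02640031 -0.54846967  1.26741199]
```

View pics/end.png

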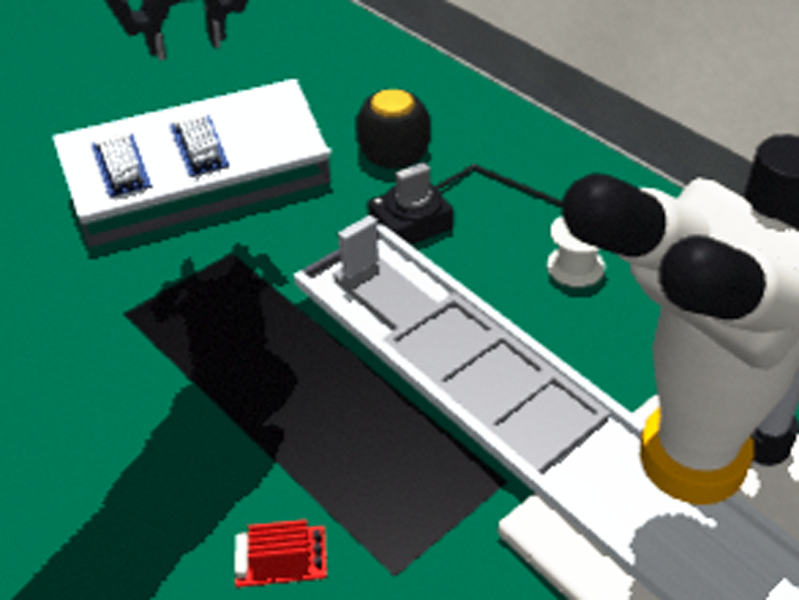

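The final picture shows both boards side by side and flat on the rack. The pallet is empty at the loading end, the dimmer is back, the spool and cleaner are in place, and the hand is clear.

```bash
python3 -c "
from bench import robot
print(robot.finish_job())"
```

```text
the job is handed in; nothing more can be done
None
```

I handed the job in at about 67 s: both boards were inspected under full light and are now flat on the rack, the pallet is at the loading end and the dimmer is down, but no verdict came back.

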